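# Seat a magnet button in a wooden badge with one turn of a bench press's flywheel

## Task

Press the steel magnet button into the wooden badge on the small blue bench press: push the badge slide fully home under the die by its red tab, then turn the flywheel by its red knob once round, anticlockwise seen from above, until it comes up firmly against its hidden stop, feeling for the stop and never forcing it. Let go and leave the wheel there, the die up and the slide home, and leave the goods round about where they are.

Things in the scene. Friction and masses are not known exactly. Their poses are not given: they have to be found in the camera images.
- press: Small bench press, fixed: grey bed 130x245x16 mm, blue gearbox with a flat flywheel on top, blue head (top 118 mm high) over the die. Origin on the table under the bed's middle; own z up; own +y runs along the bed from the slide's red tab to the flywheel. Flywheel axis at (0, +45 mm), die axis at (0, -55 mm) in this frame.
- wheel_centre (a point): Point on the flywheel's vertical axis, 165 mm above the table. Flywheel 132 mm diameter, rim top 136 mm, hub top 145 mm high. A solid stop inside the hub ends the turn anywhere from 0.3 rad before to 0.3 rad after one full turn from the start; it cannot be seen and differs each time. Clockwise another stop lies 0.1 to 0.7 rad away.
- knob_grip (a point): Middle of the red knob, an upright round handle: 22 mm diameter, 142 to 188 mm above the table, 50 mm from the flywheel's axis. It spins freely on its pin, so a gripper holding it need not turn as it goes round. Turning it anticlockwise seen from above takes about 2 N, 2 to 10 N while the die presses the button (before the half turn), about 2 N or less again from there to the end.
- wheel (a joint): Elastic twist (rad) of the flywheel on its hub, 0 when not pushed, positive when the knob is pushed anticlockwise: 12 N m/rad, so 5 N along the rim direction at the knob gives 0.02 rad. It shows how hard the wheel is pushed, not how far it has turned. At the stop the knob should feel 6 N or more (0.025 rad), and never over 25 N (0.104 rad) either way.
- push_tab (a point): Middle of the upper edge of the badge slide's red upright tab, 90 mm above the table. Tab 40 mm wide along the press's x, 12 mm thick along its y, from 26 to 90 mm above the table (round bar along its top to 94 mm). Push it along the press's +y. When home it stands at y = -140 mm in the press's frame.
- slide (a joint): Travel (m) of the badge slide: 0 fully drawn out, 0.045 fully home against its end stop with the badge under the die; 3 N of friction, stays where it is left. It starts between 0 and 0.015.
- button (a joint): Depth (m) to which the 18 mm steel button is pressed into the 44 mm wooden badge that is clipped on the slide: 0 as it starts (standing 6 mm proud), nearly 0.006 after a full stroke; stays where it is.
- ram (a joint): Travel (m) of the die: about 0 at the top, 0.021 at the bottom (half a turn of the flywheel), back to about 0 (within 0.001) after a full turn; a return spring lifts it.
- signs_a: Pack of brown wooden magnet signs, 50x62x33 mm, a bystander; origin under its middle.
- signs_b: Taller pack of brown wooden magnet signs, 50x65x39 mm, a bystander; origin under its middle.
- bear: Plywood bear-shaped phone stand, 104x121x176 mm, a bystander; origin under its middle.

How it is judged:
By the outcome, as a careful person would: the job done as asked, in the order asked, and still so for the second after the job is handed in, with the robot touching nothing.
It also fails if it takes over 72 s, if anything falls off the work surface, if the arm or the gripper's body presses on something with over 40 N, if the wrist force passes 120 N, or if a joint passes its speed limit or range.

## Robot

A 6-joint arm with a two-finger parallel gripper is mounted at the origin on the work surface; the furniture and walls round the work are solid. World frame = base frame: x ahead of the robot, y to its left, z up, the work surface at z = 0. Lengths are in m, angles in rad, forces in N, time in s.
With the tool pointing down it reaches from about 0.3 to 0.85 m from the base axis. Payload 4.2 kg.
Tool frame: the origin (TCP) lies where the fingers leave the gripper's body, on its centre line; the fingertips stand 78 mm ahead of it and the grasp point (between the pads) lies 60 mm ahead of it; y points along the fingers, z is the direction in which the jaws open and shut, and the axes are right-handed (so a half turn about y gives the same grasp; the last joint's range is limited). The gripper opens to 91 mm and grips with 3 to 60 N. Pads are 32 mm wide; open, the fingers measure 118 mm over their backs; the gripper's body (76 mm by 178 mm) begins 60 mm behind the grasp point.
Start: joints at [1.086, 0.32, 1.565, -0, 1.257, -0.02], TCP at [0.258, 0.514, 0.292] pointing down, gripper open.
Joint ranges: [-3.11, 3.11], [-0.84, 2.01], [0.21, 2.61], [-1.34, 4.49], [0.05, 2.63], [-2.56, 2.56]. Speed limits (rad/s): [2.57, 2.57, 3.14, 3.14, 3.14, 3.14].

## Interface

Orientations are given as a rotation vector (axis times angle).
In Python, from bench import * gives the robot as it stands. The module is installed in compiled form; this text tells all that it offers.
- The arm moves only by the tool play_rows, never from a script. Its argument "targets" is a list of rows, each an object of numbers: "dx", "dy", "dz": the shift along the tool's x, y, z as a fraction of full scale; "rx", "ry", "rz": the turn, a rotation vector about the tool's x, y, z as a fraction of full scale. In form: [{"dx": .., "dy": .., "dz": .., "rx": .., "ry": .., "rz": ..}, ...]. A call has 1 to 5 rows; each row is the pose to reach, as a shift and turn from the pose measured when the call began, along the tool's axes at that moment; what a row does not reach only later rows make up. Full scale, the value 1, is 75 cm for a shift and pi/4 rad for a turn. A row lasts 1/12 s, in which the tool goes at most 41.7 mm and 7.16 degrees, less where a joint would pass 70% of its speed; a pose out of reach is approached as far as the arm can. A call with a number of a shift or a turn outside -1 to 1 is refused whole. A call with a gripper value outside its range is refused whole. "hand" is the closure, from -1 (fully open) to 1 (shut), set as the call begins (left out, the last holds). The fingers move at their own pace and stop on an object; the grip force is fixed at half the most. Time passes only in rows, so rows that repeat a pose let the fingers close. It gives the time, the measured TCP pose, the force and the opening at its end, in the units of the state.
- state(): the state, without advancing time (a new reading comes with each control period).
- snapshot(name): name is "scene" or "top" or "wrist"; returns the picture (480x640x3 uint8, red, green, blue); there is no depth.
- calibration(name): a dict with "camera_matrix" (3x3 intrinsics, pixels), "xyz" and "rotation" of the camera in the world. Camera axes: x right, y down, z forward; pixel columns grow to the right and rows downward; lengths in m; the calibration is good to about 2 mm. The wrist camera is an equidistant fisheye: a pixel r from the principal point sees the ray r / f radians off the axis. A picture is of the moment at which its call begins: read the wrist's pose just before it. calibration takes no time and is no camera call; for the wrist camera it gives the pose at the moment of the call.
- job_done(): hands the job in, once; it reports no verdict.
The state is a dict: "t": time; "joint_pos": joint angles; "joint_velocities": joint speeds; "joint_torque": joint torques, N m; "ee_pos": TCP position; "tcp_rot": TCP orientation; "wrist_force": force on the tool from outside, world axes, zero at the start; "torque": the same for the moment, N m; "gripper_width": finger opening in m.
Only numpy, scipy, OpenCV 4.12 (cv2) and the standard library are available. Lean on these libraries where they do the work, as an engineer would, in place of code of your own. Each camera call takes 0.05 s, during which the arm holds its last target.

## Working session

There is one attempt and no reset: what is moved stays moved. The work goes in short steps, Python scripts to look and compute and a tool call to move; the robot and the scene stay as the last step left them, time stands still between calls to the robot, and variables do not carry over. Pictures are saved under pics/ and viewed, and the job is handed in when it is done.

Besides the shell and the picture viewer there is one more tool, called after ">>>" as name(argument=value, ...) on one line, values as JSON. play_rows: Moves the arm, as the interface text tells. Shift numbers are shares of 75 cm and turn numbers shares of pi/4 rad, none past 1 either way. Its arguments: {"type":"object","properties":{"targets":{"type":"array"},"hand":{"type":"number"}},"required":["targets"]}

```bash
mkdir -p pics
python3 - <<'E'
from bench import *
import cv2
s=state()
for k in s: print(k,s[k])
for n in ["scene","top","wrist"]:
    c=calibration(n); print(n,c)
    cv2.imwrite(f"pics/{n}0.png",snapshot(n)[:,:,::-1])
E
```

```text
t 0.0
joint_pos [ 1.08602669e+00  3.20321572e-01  1.56566584e+00  1.83452746e-05
  1.25743242e+00 -2.00368587e-02]
joint_velocities [-6.83335733e-04  4.42357306e-04  1.31719231e-03  6.77881336e-05
  9.72191847e-04 -1.16802203e-04]
joint_torque [ 1.18031210e-03 -4.12466812e+01 -2.31974423e+01  7.28930952e-02
  4.53496724e-02 -1.39139865e-04]
ee_pos [0.25754825 0.51368303 0.29140825]
tcp_rot [-1.54167643  0.36487222 -0.36412324]
wrist_force [-0.29009024 -0.43095166 -0.99075719]
torque [-0.04982712 -0.01722216 -0.06391983]
gripper_width 0.09146688902327069
scene {'camera_matrix': array([[472.05410694,   0.        , 317.82283994],
       [  0.        , 472.05410694, 235.41150542],
       [  0.        ,   0.        ,   1.        ]]), 'xyz': array([ 0.01292556, -0.5220623 ,  0.8660564 ]), 'rotation': array([-2.26240569,  0.68880112, -0.28043205])}
top {'camera_matrix': array([[578.3877093 ,   0.        , 320.95957121],
       [  0.        , 578.3877093 , 240.05736532],
       [  0.        ,   0.        ,   1.        ]]), 'xyz': array([0.32926038, 0.1012066 , 1.13152393]), 'rotation': array([-2.13076325,  2.18591677, -0.10436507])}
wrist {'camera_matrix': array([[371.64829954,   0.        , 320.30797514],
       [  0.        , 371.64829954, 241.09299149],
       [  0.        ,   0.        ,   1.        ]]), 'xyz': array([0.18673199, 0.54981609, 0.38348012]), 'rotation': array([2.45937513, 1.51798679, 0.216893  ])}
```

View pics/scene0.png

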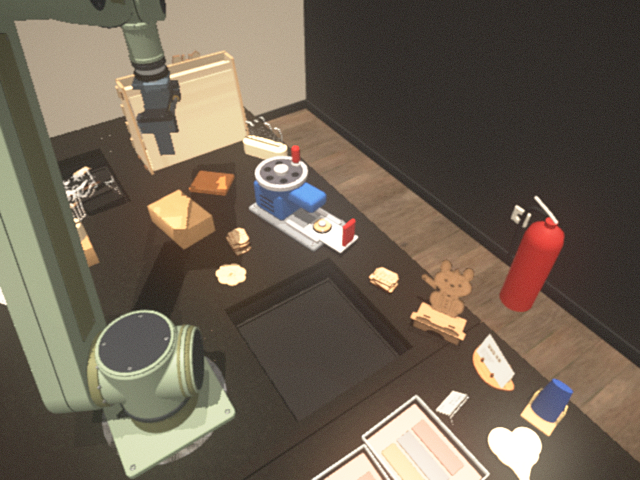

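View pics/top0.png

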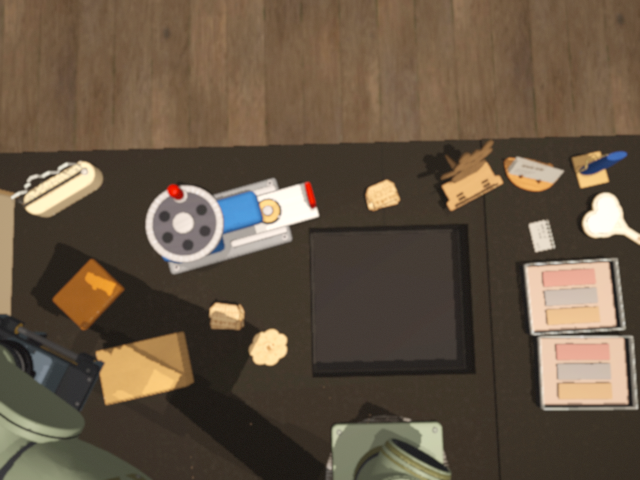

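View pics/wrist0.png

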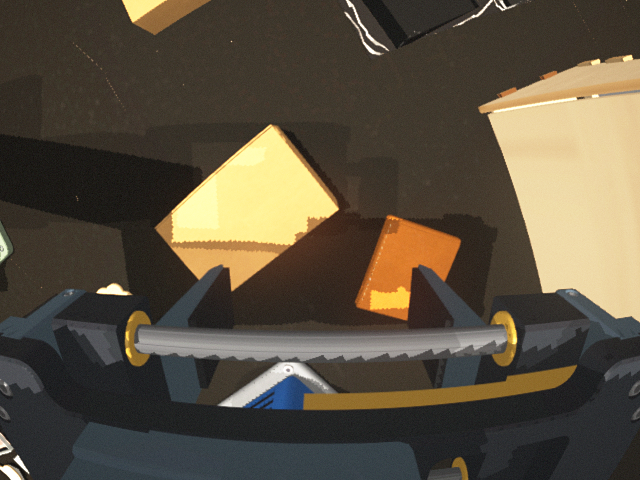

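```bash
python3 - <<'E'
import cv2
a=cv2.imread("pics/top0.png")[160:290,130:340]
cv2.imwrite("pics/topc.png",cv2.resize(a,None,fx=3.8,fy=3.8,interpolation=cv2.INTER_CUBIC))
a=cv2.imread("pics/scene0.png")[130:260,230:370]
cv2.imwrite("pics/scenec.png",cv2.resize(a,None,fx=4.5,fy=4.5,interpolation=cv2.INTER_CUBIC))
E
cat > h.py <<'E'
import numpy as np
from bench import *
from scipy.spatial.transform import Rotation as R
def pix(c,p):
    q=R.from_rotvec(c['rotation']).inv().apply(np.atleast_2d(p)-c['xyz']); K=c['camera_matrix']
    return (q[:,:2]/q[:,2:])*[K[0,0],K[1,1]]+[K[0,2],K[1,2]]
def atz(c,u,v,z):
    K=c['camera_matrix']; d=R.from_rotvec(c['rotation']).apply([(u-K[0,2])/K[0,0],(v-K[1,2])/K[1,1],1])
    return c['xyz']+d*(z-c['xyz'][2])/d[2]
E
```

```text
(no output)
```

View pics/topc.png

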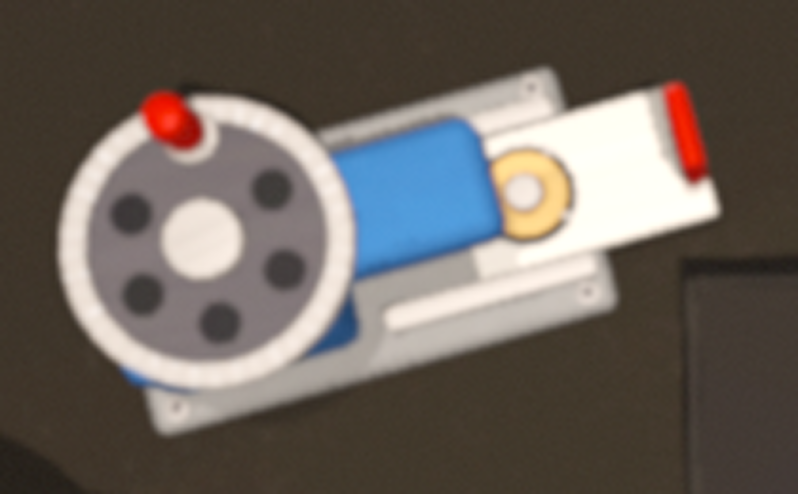

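View pics/scenec.png

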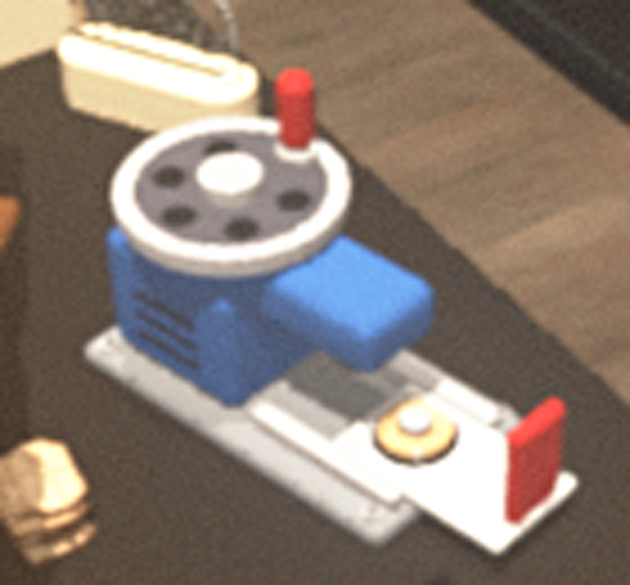

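Run:
```python
from h import *
from scipy.optimize import least_squares
T=calibration("top");S=calibration("scene")
tp=lambda u,v:((u+.5)/3.8-.5+130,(v+.5)/3.8-.5+160)
sp=lambda u,v:((u+.5)/4.5-.5+230,(v+.5)/4.5-.5+130)
def show(n,a,b):print(n,np.round(a,4),np.round(b,4))
# hub, knob top
W=atz(T,*tp(202,239),.145);W2=atz(S,*sp(230,165),.145)
show('hub',W,W2)
show('rim',atz(T,*tp(206,241),.136),atz(S,*sp(231,190),.136))
B=atz(T,*tp(354,247.5),.016);print('bed',B)
show('knob top',atz(T,*tp(162,108),.188),atz(S,*sp(295,75),.188))
show('knob base',atz(T,*tp(190,138),.142),atz(S,*sp(295,148),.142))
show('tab R',atz(T,*tp(677,88),.092),atz(S,*sp(552,404),.092))
show('tab L',atz(T,*tp(697,177),.092),atz(S,*sp(515,438),.092))
for p in [(531,87),(588,292),(177,408)]: print(atz(T,*tp(*p),.016))
```

```text
hub [0.4751 0.351  0.145 ] [0.478  0.3545 0.145 ]
rim [0.4755 0.3515 0.136 ] [0.4722 0.3445 0.136 ]
bed [0.48769216 0.30537244 0.016     ]
knob top [0.5272 0.3578 0.188 ] [0.5239 0.3551 0.188 ]
knob base [0.5225 0.3574 0.142 ] [0.5194 0.3512 0.142 ]
tab R [0.5502 0.1352 0.092 ] [0.5459 0.1352 0.092 ]
tab L [0.5066 0.1266 0.092 ] [0.5138 0.1249 0.092 ]
[0.56898341 0.21313821 0.016     ]
[0.46150928 0.18554628 0.016     ]
[0.40751396 0.39634378 0.016     ]
```

```bash
cat > fit.py <<'E'
from h import *
import cv2
from scipy.optimize import least_squares
T=calibration("top");S=calibration("scene")
tp=lambda u,v:((u+.5)/3.8-.5+130,(v+.5)/3.8-.5+160)
sp=lambda u,v:((u+.5)/4.5-.5+230,(v+.5)/4.5-.5+130)
def model(p):
    x,y,a,t,k=p
    def W(q): q=np.array(q);return np.array([x+np.cos(a)*q[0]-np.sin(a)*q[1],y+np.sin(a)*q[0]+np.cos(a)*q[1],q[2]])
    kn=lambda z:W([.05*np.cos(k),.045+.05*np.sin(k),z])
    ty=-.185+t
    return dict(hub=W([0,.045,.145]),bed=W([0,0,.016]),kt=kn(.188),kb=kn(.142),tr=W([.02,ty,.093]),tl=W([-.02,ty,.093])),W
obs=[(T,'hub',tp(202,239)),(T,'bed',tp(354,247.5)),(T,'kt',tp(162,108)),(T,'tr',tp(677,88)),(T,'tl',tp(697,177)),
(S,'hub',sp(230,167)),(S,'kt',sp(295,74)),(S,'tr',sp(554,404)),(S,'tl',sp(514,437))]
def res(p):
    m=model(p)[0]
    return np.concatenate([pix(c,m[n])[0]-np.array(o) for c,n,o in obs])
r=least_squares(res,[.487,.307,.25,.005,0.],loss='soft_l1')
p=r.x
if __name__=="__main__":
    print(p);print(res(p).reshape(-1,2).round(1)); m,W=model(p)
    for k in m: print(k,m[k].round(4))
    for n,c,off,f in [('top',T,(130,160),3.8),('scene',S,(230,130),4.5)]:
        im=cv2.imread(f'pics/{n}c.png')
        def dr(pts,col):
            q=((pix(c,np.array(pts))+.5-off)*f-.5).astype(int)
            cv2.polylines(im,[q.reshape(-1,1,2)],True,col,1)
        for z in (0,.016): dr([W([sx*.065,sy*.1225,z]) for sx,sy in ((1,1),(1,-1),(-1,-1),(-1,1))],(0,255,0))
        th=np.linspace(0,6.28,60)
        dr([W([.066*np.cos(t),.045+.066*np.sin(t),.136]) for t in th],(255,255,0))
        ck=W([.05*np.cos(p[4]),.045+.05*np.sin(p[4]),.188])
        for z in (.142,.188): dr([[ck[0]+.011*np.cos(t),ck[1]+.011*np.sin(t),z] for t in th],(255,0,255))
        for yy in (-.006,.006): dr([W([sx*.02,-.185+p[3]+yy,z]) for sx,z in ((1,.026),(1,.09),(-1,.09),(-1,.026))],(255,0,0))
        cv2.imwrite(f'pics/{n}o.png',im)
    s=state();M=R.from_rotvec(s['tcp_rot']).as_matrix();print(M.round(4))
E
python3 fit.py
```

```text
[ 0.48696046  0.3068353   0.23422227  0.003769   -0.09465749]
[[ 0.2 -0.8]
 [-0.7  0.4]
 [ 0.1  0.7]
 [-0.   0.8]
 [ 0.3 -1.7]
 [ 0.3  0.5]
 [ 0.2 -0.5]
 [ 0.4 -0.7]
 [-1.5  0.4]]
hub [0.4765 0.3506 0.145 ]
bed [0.487  0.3068 0.016 ]
kt [0.526  0.3576 0.188 ]
kb [0.526  0.3576 0.142 ]
tr [0.5485 0.1352 0.093 ]
tl [0.5096 0.1259 0.093 ]
[[ 8.939e-01 -6.000e-04  4.482e-01]
 [-4.482e-01 -1.100e-03  8.939e-01]
 [-0.000e+00 -1.000e+00 -1.300e-03]]
```

View pics/topo.png

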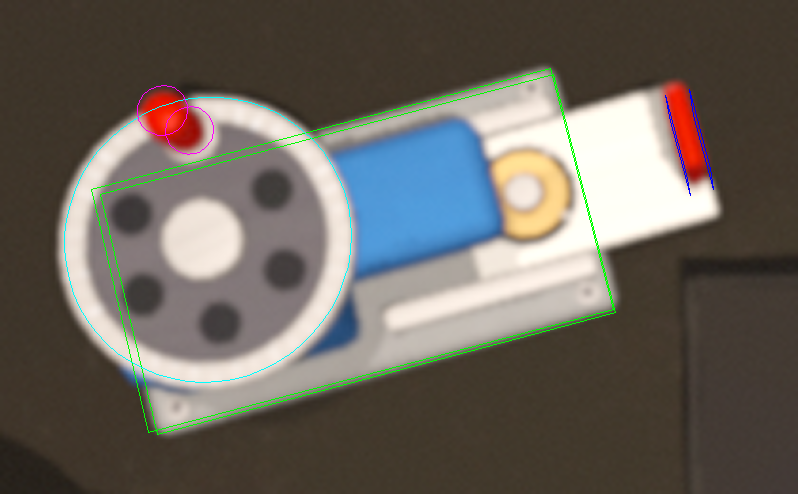

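View pics/sceneo.png

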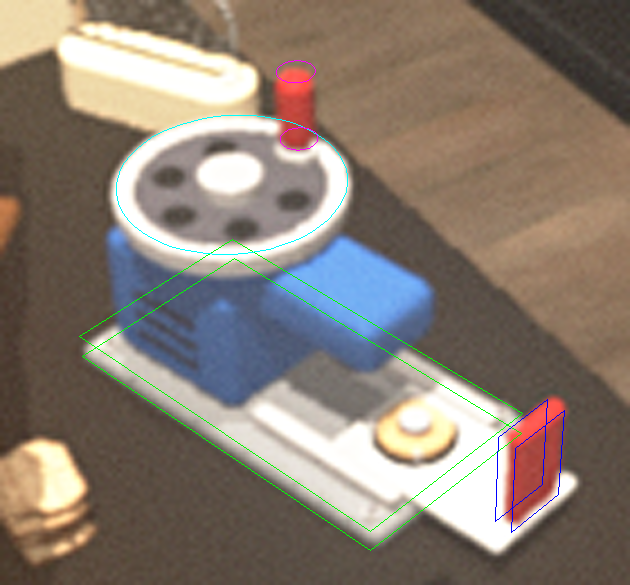

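```bash
cat >> h.py <<'E'
def rel(P,zang,s=None):
    "tool delta in fractions for world TCP P with tool down, jaw axis at world angle zang"
    s=s or state(); M=R.from_rotvec(s['tcp_rot'])
    z=np.array([np.cos(zang),np.sin(zang),0]);y=np.array([0,0,-1.]);x=np.cross(y,z)
    G=R.from_matrix(np.c_[x,y,z])
    d=M.inv().apply(np.array(P)-s['ee_pos'])/.75; r=(M.inv()*G).as_rotvec()/(np.pi/4)
    return d.round(4),r.round(3)
X0,Y0,YAW=.487,.3068,.242
def W(x,y): return np.array([X0+np.cos(YAW)*x-np.sin(YAW)*y,Y0+np.sin(YAW)*x+np.cos(YAW)*y])
E
python3 - <<'E'
from h import *
print(W(0,-.227)); print(rel([*W(0,-.227),.292],np.pi/2+YAW))
E
```

```text
[0.54139938 0.08641464]
(array([ 5.936e-01, -1.000e-04, -3.398e-01]), array([ 0.002, -0.9  , -0.001]))
```

>>> play_rows(targets=[{"dx":0.594,"dy":0,"dz":-0.34,"ry":-0.9},{"dx":0.594,"dy":0,"dz":-0.34,"ry":-0.9},{"dx":0.594,"dy":0,"dz":-0.34,"ry":-0.9},{"dx":0.594,"dy":0,"dz":-0.34,"ry":-0.9},{"dx":0.594,"dy":0,"dz":-0.34,"ry":-0.9}], hand=1)

```text
invalid input at $.targets[0]: expected keys dx, dy, dz, rx, ry, rz
```

```bash
python3 -c "
from h import *
print(rel([*W(0,-.227),.292],np.pi/2+YAW))"
```

```text
(array([ 5.936e-01, -1.000e-04, -3.398e-01]), array([ 0.002, -0.9  , -0.001]))
```

>>> play_rows(targets=[{"dx":0.594,"dy":0,"dz":-0.34,"rx":0,"ry":-0.9,"rz":0},{"dx":0.594,"dy":0,"dz":-0.34,"rx":0,"ry":-0.9,"rz":0},{"dx":0.594,"dy":0,"dz":-0.34,"rx":0,"ry":-0.9,"rz":0},{"dx":0.594,"dy":0,"dz":-0.34,"rx":0,"ry":-0.9,"rz":0},{"dx":0.594,"dy":0,"dz":-0.34,"rx":0,"ry":-0.9,"rz":0}], hand=1)

```text
t: 0.57
ee_pos: [0.3652, 0.352, 0.292]
tcp_rot: [-1.57, -0.093, 0.094]
wrist_force: [0.8, 0.4, -0.5]
gripper_width: 0.0606
```

```bash
python3 -c "
from h import *
s=state();print(s['t'],s['ee_pos'],s['gripper_width'],s['joint_pos'])
print(rel([*W(0,-.227),.292],np.pi/2+YAW))"
```

```text
0.5667 [0.3652172  0.3519943  0.29195906] 0.06058919204485206 [ 7.44489104e-01  2.13807892e-01  1.71389932e+00 -4.19174831e-04
  1.21537350e+00 -9.45394990e-01]
(array([ 1.911e-01,  2.000e-04, -3.795e-01]), array([ 0.001, -0.156, -0.001]))
```

>>> play_rows(targets=[{"dx":0.191,"dy":0,"dz":-0.379,"rx":0,"ry":-0.156,"rz":0},{"dx":0.191,"dy":0,"dz":-0.379,"rx":0,"ry":-0.156,"rz":0},{"dx":0.191,"dy":0,"dz":-0.379,"rx":0,"ry":-0.156,"rz":0},{"dx":0.191,"dy":0,"dz":-0.379,"rx":0,"ry":-0.156,"rz":0},{"dx":0.191,"dy":0,"dz":-0.379,"rx":0,"ry":-0.156,"rz":0}], hand=1)

```text
t: 0.98
ee_pos: [0.4777, 0.1819, 0.2921]
tcp_rot: [-1.564, -0.189, 0.191]
wrist_force: [0.7, 0.5, 1.0]
gripper_width: 0.0276
```

```bash
python3 -c "
from h import *
s=state();print(s['t'],s['ee_pos'],s['gripper_width'],s['joint_pos'])
print(rel([*W(0,-.227),.292],np.pi/2+YAW))"
```

```text
0.9833 [0.4777236  0.18191515 0.29211012] 0.02755935278440084 [ 3.41800305e-01  2.19887903e-01  1.70539815e+00 -9.66340186e-04
  1.21764810e+00 -1.47044722e+00]
(array([ 0.0519,  0.0002, -0.144 ]), array([ 0.001, -0.   , -0.002]))
```

>>> play_rows(targets=[{"dx":0.052,"dy":0,"dz":-0.144,"rx":0,"ry":0,"rz":0},{"dx":0.052,"dy":0,"dz":-0.144,"rx":0,"ry":0,"rz":0},{"dx":0.052,"dy":0,"dz":-0.144,"rx":0,"ry":0,"rz":0},{"dx":0.052,"dy":0.05,"dz":-0.144,"rx":0,"ry":0,"rz":0},{"dx":0.052,"dy":0.1,"dz":-0.144,"rx":0,"ry":0,"rz":0}], hand=1)

```text
t: 1.4
ee_pos: [0.5437, 0.0845, 0.2179]
tcp_rot: [-1.564, -0.191, 0.183]
wrist_force: [-0.5, 0.7, -1.1]
gripper_width: 0.0003
```

```bash
python3 -c "
from h import *
import cv2
s=state();print(s['t'],s['ee_pos'],s['gripper_width'],s['joint_pos'])
print(rel([*W(0,-.227),.14],np.pi/2+YAW))
cv2.imwrite('pics/t1.png',cv2.resize(snapshot('top')[130:290,110:350,::-1],None,fx=3.3,fy=3.3))
cv2.imwrite('pics/w1.png',snapshot('wrist')[:,:,::-1])
"
```

```text
1.4 [0.54370073 0.08446507 0.21794506] 0.00032129521700336567 [ 1.33793389e-01  3.37217397e-01  1.73762592e+00 -1.40861695e-03
  1.06156053e+00 -1.67437593e+00]
(array([-0.0029,  0.1039,  0.0034]), array([ 0.002, -0.005,  0.006]))
```

View pics/t1.png

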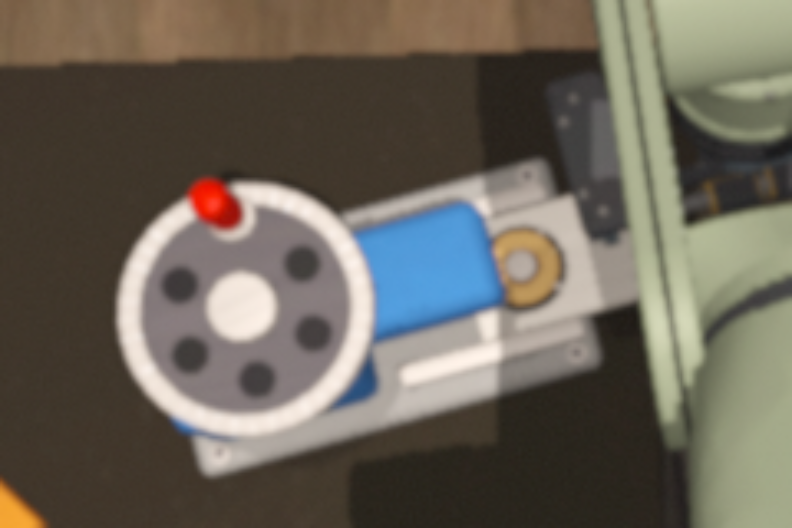

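View pics/w1.png

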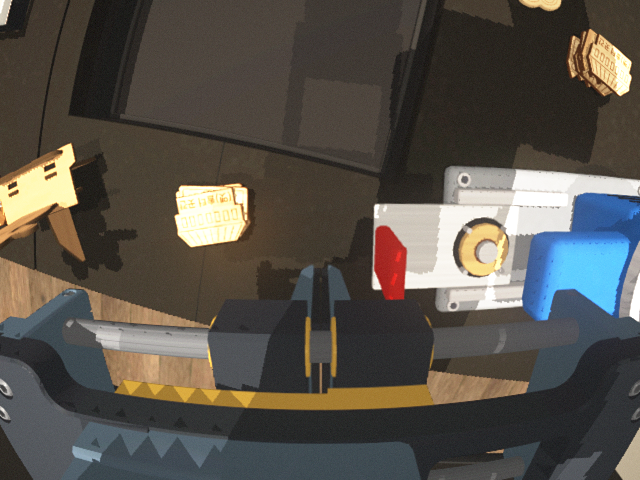

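>>> play_rows(targets=[{"dx":-0.003,"dy":0.05,"dz":0.003,"rx":0,"ry":-0.005,"rz":0.006},{"dx":-0.003,"dy":0.104,"dz":0.003,"rx":0,"ry":-0.005,"rz":0.006},{"dx":-0.003,"dy":0.104,"dz":0.003,"rx":0,"ry":-0.005,"rz":0.006},{"dx":-0.003,"dy":0.104,"dz":0.003,"rx":0,"ry":-0.005,"rz":0.006}])

```text
t: 1.83
ee_pos: [0.5338, 0.0869, 0.1338]
tcp_rot: [-1.564, -0.175, 0.21]
wrist_force: [0.2, -1.2, 0.7]
gripper_width: 0.0002
```

```bash
python3 -c "
from h import *
import cv2
s=state();print(s['t'],s['ee_pos'],s['wrist_force'])
print(rel([*W(0,-.227),.14],np.pi/2+YAW))
cv2.imwrite('pics/s2.png',cv2.resize(snapshot('scene')[130:290,200:440,::-1],None,fx=3.3,fy=3.3))
cv2.imwrite('pics/w2.png',snapshot('wrist')[:,:,::-1])
"
```

```text
1.8333 [0.53379788 0.08692611 0.13383237] [ 0.211698   -1.1715372   0.74605454]
(array([ 0.0095, -0.0084, -0.0031]), array([-0.001,  0.004, -0.028]))
```

View pics/s2.png

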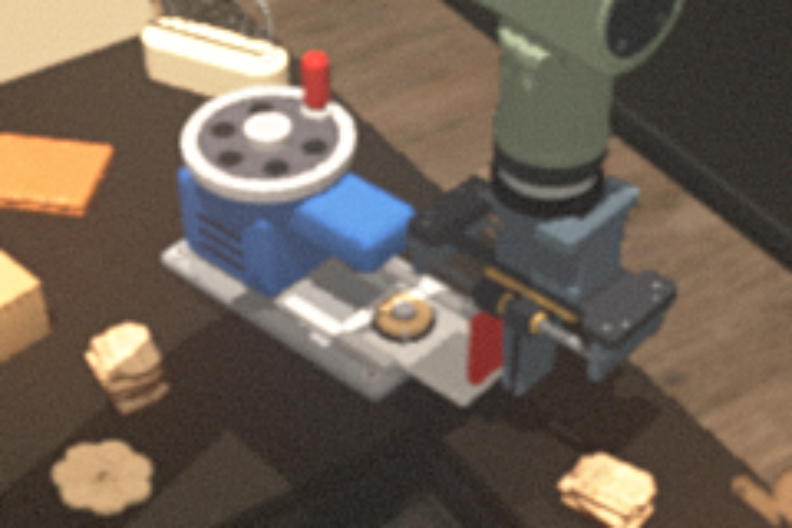

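View pics/w2.png

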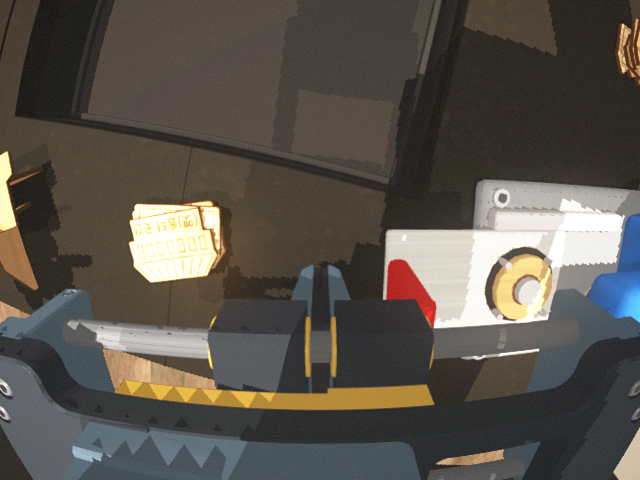

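>>> play_rows(targets=[{"dx":0.01,"dy":-0.008,"dz":0.007,"rx":0,"ry":0.004,"rz":-0.028},{"dx":0.01,"dy":-0.008,"dz":0.02,"rx":0,"ry":0.004,"rz":-0.028},{"dx":0.01,"dy":-0.008,"dz":0.033,"rx":0,"ry":0.004,"rz":-0.028},{"dx":0.01,"dy":-0.008,"dz":0.044,"rx":0,"ry":0.004,"rz":-0.028},{"dx":0.01,"dy":-0.008,"dz":0.055,"rx":0,"ry":0.004,"rz":-0.028}])

```text
t: 2.35
ee_pos: [0.5339, 0.1298, 0.1436]
tcp_rot: [-1.562, -0.199, 0.183]
wrist_force: [1.5, -4.4, 3.0]
gripper_width: 0.0005
```

```bash
cat > st.py <<'E'
from h import *
s=state(); c,sn=np.cos(YAW),np.sin(YAW); d=s['ee_pos'][:2]-[X0,Y0]; f=s['wrist_force']
print('t',round(s['t'],2),'press xy',(c*d[0]+sn*d[1]).round(4),(-sn*d[0]+c*d[1]).round(4),'z',s['ee_pos'][2].round(4),'Fpress',(c*f[0]+sn*f[1]).round(1),(-sn*f[0]+c*f[1]).round(1),f[2].round(1))
E
python3 st.py; python3 -c "
from h import *
print(rel([*W(0,-.17),.14],np.pi/2+YAW))"
```

```text
t 2.35 press xy 0.0031 -0.1831 z 0.1436 Fpress 0.4 -4.7 3.0
(array([-0.0041,  0.0047,  0.0175]), array([0.002, 0.002, 0.013]))
```

>>> play_rows(targets=[{"dx":-0.004,"dy":0.004,"dz":0.004,"rx":0,"ry":0.002,"rz":0.013},{"dx":-0.004,"dy":0.004,"dz":0.008,"rx":0,"ry":0.002,"rz":0.013},{"dx":-0.004,"dy":0.004,"dz":0.012,"rx":0,"ry":0.002,"rz":0.013},{"dx":-0.004,"dy":0.004,"dz":0.016,"rx":0,"ry":0.002,"rz":0.013},{"dx":-0.004,"dy":0.004,"dz":0.02,"rx":0,"ry":0.002,"rz":0.013}])

```text
t: 2.77
ee_pos: [0.5272, 0.1436, 0.1404]
tcp_rot: [-1.564, -0.189, 0.19]
wrist_force: [1.0, -3.3, 3.0]
gripper_width: 0.0005
```

```bash
python3 st.py; python3 -c "
from h import *
import cv2
print(rel([*W(0,-.16),.14],np.pi/2+YAW))
cv2.imwrite('pics/s3.png',cv2.resize(snapshot('scene')[130:290,200:440,::-1],None,fx=3.3,fy=3.3))
cv2.imwrite('pics/w3.png',snapshot('wrist')[:,:,::-1])
"
```

```text
t 2.77 press xy -0.0001 -0.1681 z 0.1404 Fpress 0.2 -3.4 3.0
(array([0.0002, 0.0005, 0.0108]), array([ 0.002, -0.001, -0.001]))
```

View pics/s3.png

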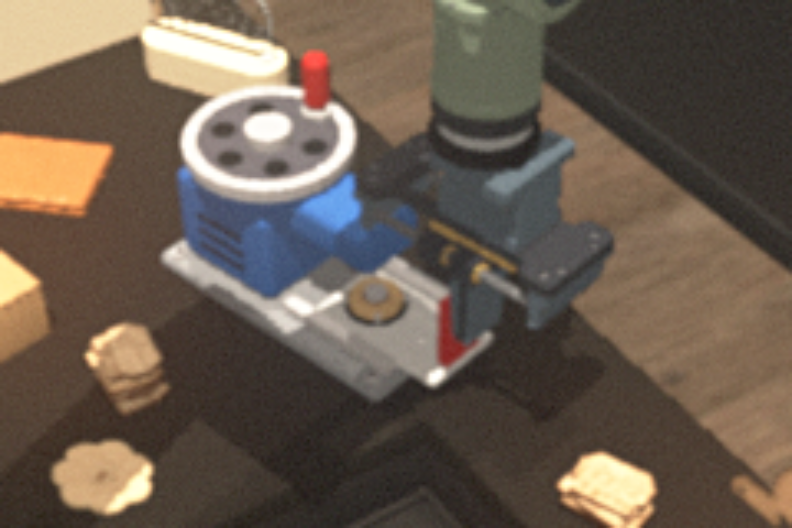

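View pics/w3.png

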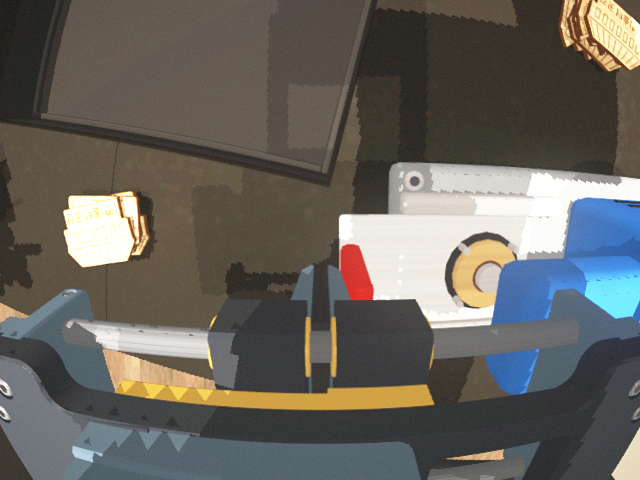

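>>> play_rows(targets=[{"dx":0,"dy":0,"dz":0.004,"rx":0,"ry":0,"rz":0},{"dx":0,"dy":0,"dz":0.007,"rx":0,"ry":0,"rz":0},{"dx":0,"dy":0,"dz":0.01,"rx":0,"ry":0,"rz":0}])

```text
t: 3.12
ee_pos: [0.5251, 0.1513, 0.1402]
tcp_rot: [-1.564, -0.189, 0.19]
wrist_force: [0.9, -3.2, 1.4]
gripper_width: 0.0008
```

```bash
python3 st.py
```

```text
t 3.12 press xy -0.0003 -0.1601 z 0.1402 Fpress 0.1 -3.4 1.4
```

Now small steps of about 1.5 mm.

>>> play_rows(targets=[{"dx":0,"dy":0,"dz":0.002,"rx":0,"ry":0,"rz":0},{"dx":0,"dy":0,"dz":0.004,"rx":0,"ry":0,"rz":0}])

```text
t: 3.28
ee_pos: [0.5243, 0.1543, 0.1402]
tcp_rot: [-1.564, -0.189, 0.19]
wrist_force: [1.1, -5.3, 2.6]
gripper_width: 0.0002
```

>>> play_rows(targets=[{"dx":0,"dy":0,"dz":0.002,"rx":0,"ry":0,"rz":0},{"dx":0,"dy":0,"dz":0.004,"rx":0,"ry":0,"rz":0}])

```text
t: 3.45
ee_pos: [0.5242, 0.1549, 0.1403]
tcp_rot: [-1.57, -0.192, 0.193]
wrist_force: [5.2, -17.7, 2.5]
gripper_width: 0.0004
```

```bash
python3 st.py
```

```text
t 3.45 press xy -0.0003 -0.1564 z 0.1403 Fpress 0.8 -18.4 2.5
```

>>> play_rows(targets=[{"dx":0,"dy":0,"dz":-0.03,"rx":0,"ry":0,"rz":0},{"dx":0,"dy":-0.05,"dz":-0.03,"rx":0,"ry":0,"rz":0},{"dx":0,"dy":-0.1,"dz":-0.03,"rx":0,"ry":0,"rz":0},{"dx":0,"dy":-0.15,"dz":-0.03,"rx":0,"ry":0,"rz":0},{"dx":0,"dy":-0.22,"dz":-0.02,"rx":0,"ry":0,"rz":0}], hand=-1)

```text
t: 3.87
ee_pos: [0.5271, 0.1397, 0.2946]
tcp_rot: [-1.569, -0.188, 0.194]
wrist_force: [1.0, -0.6, 0.4]
gripper_width: 0.0309
```

```bash
python3 st.py;python3 -c "
from h import *
print(rel([.526,.3576,.31],np.pi/2+YAW))"
```

```text
t 3.87 press xy -0.0011 -0.1718 z 0.2946 Fpress 0.8 -0.9 0.4
(array([ 0.0685, -0.0225,  0.2822]), array([ 0.007,  0.002, -0.006]))
```

>>> play_rows(targets=[{"dx":0.02,"dy":-0.022,"dz":0.05,"rx":0.007,"ry":0,"rz":-0.006},{"dx":0.035,"dy":-0.022,"dz":0.1,"rx":0.007,"ry":0,"rz":-0.006},{"dx":0.05,"dy":-0.022,"dz":0.15,"rx":0.007,"ry":0,"rz":-0.006},{"dx":0.06,"dy":-0.022,"dz":0.2,"rx":0.007,"ry":0,"rz":-0.006},{"dx":0.068,"dy":-0.022,"dz":0.24,"rx":0.007,"ry":0,"rz":-0.006}])

```text
t: 4.28
ee_pos: [0.5321, 0.3301, 0.3092]
tcp_rot: [-1.561, -0.19, 0.193]
wrist_force: [0.4, -0.1, -0.4]
gripper_width: 0.0641
```

```bash
python3 st.py;python3 -c "
from h import *
import cv2
print(rel([.526,.3576,.31],np.pi/2+YAW))
cv2.imwrite('pics/s4.png',snapshot('scene')[:,:,::-1])
print(rel([.526,.3576,.31],np.pi/2+YAW))
"
```

```text
t 4.28 press xy 0.0493 0.0118 z 0.3092 Fpress 0.4 -0.2 -0.4
(array([ 0.001 , -0.0009,  0.0376]), array([-0.002,  0.003, -0.002]))
(array([ 0.0002, -0.0017,  0.0311]), array([-0.008,  0.007, -0.001]))
```

View pics/s4.png

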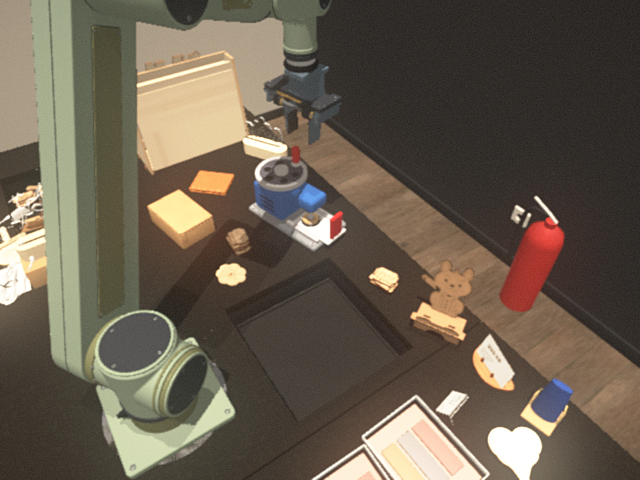

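Slide is pushed in (tab at about (336,226)), knob at (296,155) unchanged. Centre over the knob and let it settle, then look with the wrist camera.

>>> play_rows(targets=[{"dx":0,"dy":-0.002,"dz":0.02,"rx":-0.008,"ry":0.007,"rz":0},{"dx":0,"dy":-0.002,"dz":0.031,"rx":-0.008,"ry":0.007,"rz":0},{"dx":0,"dy":-0.002,"dz":0.031,"rx":-0.008,"ry":0.007,"rz":0},{"dx":0,"dy":-0.002,"dz":0.031,"rx":-0.008,"ry":0.007,"rz":0}])

```text
t: 4.67
ee_pos: [0.5255, 0.3572, 0.3098]
tcp_rot: [-1.563, -0.189, 0.192]
wrist_force: [-0.3, -0.8, -0.2]
gripper_width: 0.0909
```

```bash
python3 st.py;python3 -c "
from h import *
import cv2
print(rel([.526,.3576,.31],np.pi/2+YAW))
c=calibration('wrist');print(c['xyz'],c['rotation'],state()['ee_pos'])
cv2.imwrite('pics/w4.png',snapshot('wrist')[:,:,::-1])
cv2.imwrite('pics/s5.png',cv2.resize(snapshot('scene')[60:230,230:370,::-1],None,fx=3.5,fy=3.5))
"
```

```text
t 4.67 press xy 0.0495 0.0397 z 0.3098 Fpress -0.5 -0.8 -0.2
(array([ 0.0007, -0.0002,  0.0004]), array([ 0.   ,  0.001, -0.003]))
[0.44870634 0.33843844 0.40198467] [1.81730735 2.32173749 0.33083764] [0.52554511 0.35717674 0.30983482]
```

View pics/w4.png

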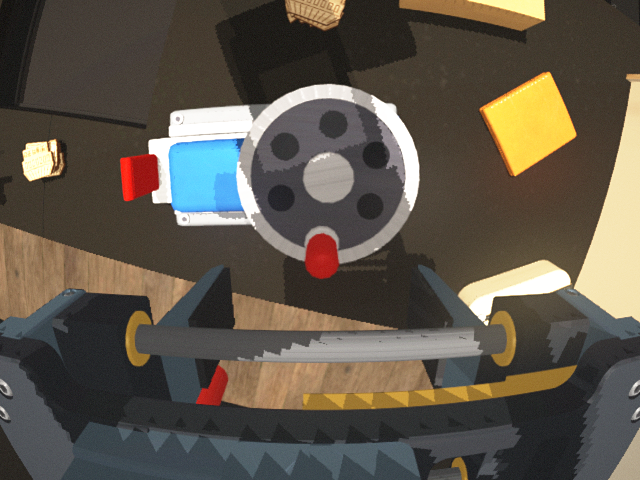

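View pics/s5.png

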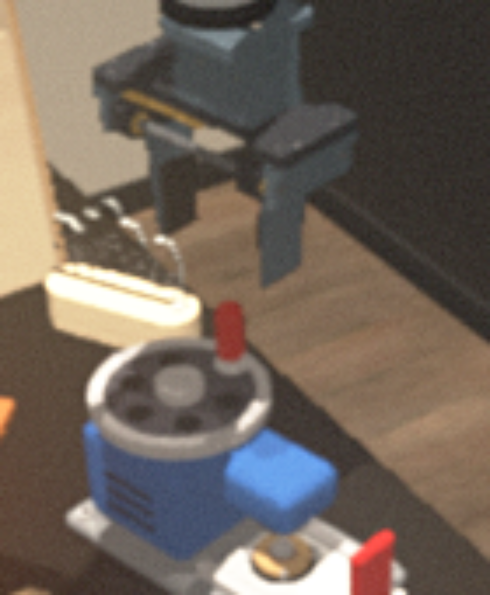

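```bash
cat >> h.py <<'E'
def fe(c,u,v,z):
    K=c['camera_matrix'];p=np.array([u-K[0,2],v-K[1,2]]);r=np.hypot(*p);th=r/K[0,0]
    d=R.from_rotvec(c['rotation']).apply([*(p/r*np.sin(th)),np.cos(th)])
    return c['xyz']+d*(z-c['xyz'][2])/d[2]
def fpix(c,P):
    q=R.from_rotvec(c['rotation']).inv().apply(np.array(P)-c['xyz']);K=c['camera_matrix']
    th=np.arctan2(np.hypot(q[0],q[1]),q[2]); return K[:2,2]+K[0,0]*th*q[:2]/np.hypot(q[0],q[1])
E
python3 - <<'E'
from h import *
import cv2
c=dict(calibration('wrist'))
print('hub',fe(c,329,177,.145),'rim L/R/top/bot',[fe(c,*q,.136).round(4) for q in((239,177),(419,173),(330,85),(329,266))])
print('knob base ring',fe(c,322,236,.142),'top',fe(c,322,262,.188))
im=cv2.imread('pics/w4.png')[60:300,220:440]
cv2.imwrite('pics/w4c.png',cv2.resize(im,None,fx=2.5,fy=2.5,interpolation=cv2.INTER_CUBIC))
print(fpix(c,[.526,.3576,.188]),fpix(c,[.4765,.3506,.145]))
E
```

```text
hub [0.4756665  0.35035997 0.145     ] rim L/R/top/bot [array([0.4915, 0.287 , 0.136 ]), array([0.4569, 0.414 , 0.136 ]), array([0.4121, 0.3355, 0.136 ]), array([0.5423, 0.3673, 0.136 ])]
knob base ring [0.51887774 0.35603353 0.142     ] top [0.52255334 0.35675035 0.188     ]
[321.99635478 267.44086747] [329.04445331 178.23567719]
```

View pics/w4c.png

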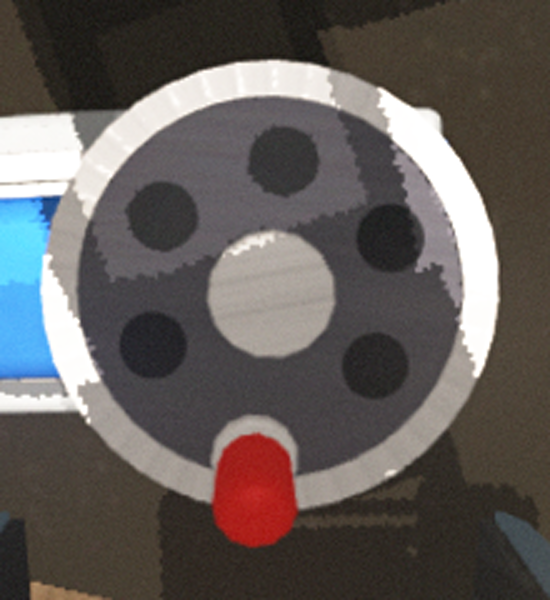

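>>> play_rows(targets=[{"dx":0,"dy":0.03,"dz":0,"rx":0,"ry":0,"rz":0},{"dx":0,"dy":0.06,"dz":0,"rx":0,"ry":0,"rz":0},{"dx":0,"dy":0.09,"dz":0,"rx":0,"ry":0,"rz":0},{"dx":0,"dy":0.108,"dz":0,"rx":0,"ry":0,"rz":0},{"dx":0,"dy":0.108,"dz":0,"rx":0,"ry":0,"rz":0}])

```text
t: 5.18
ee_pos: [0.5248, 0.3541, 0.2259]
tcp_rot: [-1.566, -0.182, 0.194]
wrist_force: [-0.4, -0.4, 1.4]
gripper_width: 0.0906
```

```bash
python3 st.py;python3 -c "
from h import *
import cv2
print(rel([.5253,.3572,.228],np.pi/2+YAW))
cv2.imwrite('pics/w5.png',snapshot('wrist')[:,:,::-1])
print(rel([.5253,.3572,.228],np.pi/2+YAW))
"
```

```text
t 5.18 press xy 0.0481 0.0369 z 0.2259 Fpress -0.5 -0.3 1.4
(array([ 0.0016, -0.0028,  0.0038]), array([ 0.003, -0.003, -0.011]))
(array([ 0.0003, -0.0001,  0.0032]), array([ 0.002, -0.003, -0.006]))
```

View pics/w5.png

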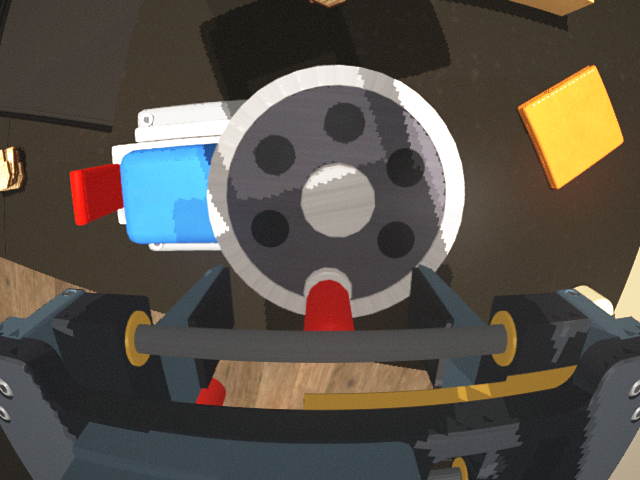

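>>> play_rows(targets=[{"dx":0,"dy":0,"dz":0.003,"rx":0,"ry":-0.003,"rz":-0.006},{"dx":0,"dy":0,"dz":0.003,"rx":0,"ry":-0.003,"rz":-0.006},{"dx":0,"dy":0,"dz":0.003,"rx":0,"ry":-0.003,"rz":-0.006}], hand=0.3)

```text
t: 5.48
ee_pos: [0.5256, 0.3571, 0.2294]
tcp_rot: [-1.563, -0.192, 0.188]
wrist_force: [0.4, -0.4, 0.2]
gripper_width: 0.0741
```

```bash
python3 st.py;python3 -c "
from h import *
import cv2
c=calibration('wrist');print(fpix(c,[.5252,.3572,.188]),fpix(c,[.4757,.3504,.145]))
cv2.imwrite('pics/w6.png',snapshot('wrist')[:,:,::-1])
print(rel([.5253,.3572,.228],np.pi/2+YAW))
"
```

```text
t 5.48 press xy 0.0495 0.0395 z 0.2294 Fpress 0.3 -0.4 0.2
[320.43226431 333.37083414] [331.39300818 195.7032344 ]
(array([-0.0002,  0.0017,  0.0002]), array([ 0.001, -0.   ,  0.003]))
```

View pics/w6.png

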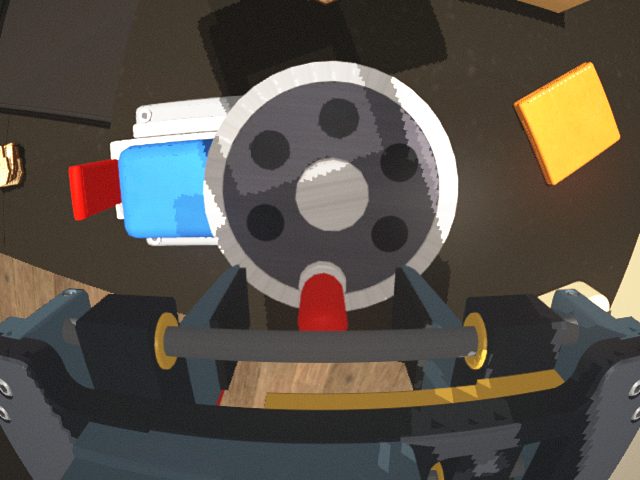

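>>> play_rows(targets=[{"dx":0,"dy":0.001,"dz":0,"rx":0,"ry":0,"rz":0},{"dx":0,"dy":0.001,"dz":0,"rx":0,"ry":0,"rz":0},{"dx":0,"dy":0.001,"dz":0,"rx":0,"ry":0,"rz":0},{"dx":0,"dy":0.001,"dz":0,"rx":0,"ry":0,"rz":0},{"dx":0,"dy":0.001,"dz":0,"rx":0,"ry":0,"rz":0}], hand=0.45)

```text
t: 5.95
ee_pos: [0.5255, 0.3571, 0.2285]
tcp_rot: [-1.563, -0.191, 0.188]
wrist_force: [0.3, 1.0, 0.3]
gripper_width: 0.0367
```

>>> play_rows(targets=[{"dx":0,"dy":0,"dz":0,"rx":0,"ry":0,"rz":0},{"dx":0,"dy":0,"dz":0,"rx":0,"ry":0,"rz":0}], hand=0.45)

```text
t: 6.12
ee_pos: [0.5255, 0.3572, 0.2285]
tcp_rot: [-1.563, -0.191, 0.188]
wrist_force: [0.7, 0.1, -0.6]
gripper_width: 0.0259
```

```bash
python3 st.py
```

```text
t 6.12 press xy 0.0494 0.0397 z 0.2285 Fpress 0.7 -0.1 -0.6
```

>>> play_rows(targets=[{"dx":0,"dy":0,"dz":0,"rx":0,"ry":0,"rz":0},{"dx":0,"dy":0,"dz":0,"rx":0,"ry":0,"rz":0},{"dx":0,"dy":0,"dz":0,"rx":0,"ry":0,"rz":0}], hand=1)

```text
t: 6.37
ee_pos: [0.5254, 0.3575, 0.2285]
tcp_rot: [-1.562, -0.191, 0.188]
wrist_force: [0.0, 1.2, 0.6]
gripper_width: 0.0216
```

```bash
cat > arc.py <<'E'
# rows for arc: args angle steps (deg) from current angle
from h import *
import sys
C=np.array([.4758,.3504]); s=state(); d=s['ee_pos'][:2]-C; a=np.arctan2(d[1],d[0]); f=s['wrist_force']
rad=np.array([np.cos(a),np.sin(a)]);tan=np.array([-rad[1],rad[0]])
print('t',round(s['t'],2),'ang',np.degrees(a).round(2),'r',np.hypot(*d).round(4),'Ftan',(tan@f[:2]).round(1),'Frad',(rad@f[:2]).round(1),'Fz',f[2].round(1),'z',s['ee_pos'][2].round(4),'w',s['gripper_width'].round(4))
for st in sys.argv[1:]:
    b=a+np.radians(float(st)); P=[*(C+.0497*np.array([np.cos(b),np.sin(b)])),.2285]
    print(st,*[x.tolist() for x in rel(P,np.pi/2+YAW)])
E
python3 arc.py 3 9 18 27 36
```

```text
Traceback (most recent call last):
  File "arc.py", line 6, in <module>
    print('t',round(s['t'],2),'ang',np.degrees(a).round(2),'r',np.hypot(*d).round(4),'Ftan',(tan@f[:2]).round(1),'Frad',(rad@f[:2]).round(1),'Fz',f[2].round(1),'z',s['ee_pos'][2].round(4),'w',s['gripper_width'].round(4))
                                                                                                                                                                                                ^^^^^^^^^^^^^^^^^^^^^^^^
AttributeError: 'float' object has no attribute 'round'
```

```bash
sed -i "s/s\['gripper_width'\].round(4)/round(s['gripper_width'],4)/" arc.py; python3 arc.py 3 8 16 24 32
```

```text
t 6.37 ang 8.1 r 0.0501 Ftan 1.2 Frad 0.2 Fz 0.6 z 0.2285 w 0.0216
3 [-0.0003, 0.0, 0.0035] [0.0, -0.0, 0.002]
8 [-0.0002, 0.0, 0.0093] [0.0, -0.0, 0.002]
16 [-0.0012, 0.0, 0.0185] [0.0, -0.0, 0.002]
24 [-0.0035, -0.0, 0.0274] [0.0, -0.0, 0.002]
32 [-0.007, -0.0, 0.036] [0.0, -0.0, 0.002]
```

Gripped (opening 21.6 mm). Start turning.

>>> play_rows(targets=[{"dx":0,"dy":0,"dz":0.0035,"rx":0,"ry":0,"rz":0},{"dx":-0.0002,"dy":0,"dz":0.0093,"rx":0,"ry":0,"rz":0},{"dx":-0.0012,"dy":0,"dz":0.0185,"rx":0,"ry":0,"rz":0},{"dx":-0.0035,"dy":0,"dz":0.0274,"rx":0,"ry":0,"rz":0},{"dx":-0.007,"dy":0,"dz":0.036,"rx":0,"ry":0,"rz":0}])

```text
t: 6.78
ee_pos: [0.5153, 0.381, 0.2286]
tcp_rot: [-1.567, -0.194, 0.186]
wrist_force: [4.5, -5.7, -0.6]
gripper_width: 0.0214
```

```bash
python3 arc.py 9 18 27 36 45
```

```text
t 6.78 ang 37.77 r 0.05 Ftan -7.3 Frad 0.0 Fz -0.6 z 0.2286 w 0.0214
9 [-0.0053, 0.0, 0.009] [0.006, 0.0, 0.006]
18 [-0.0116, -0.0, 0.0173] [0.006, 0.0, 0.006]
27 [-0.0191, -0.0001, 0.0244] [0.006, 0.0, 0.006]
36 [-0.0277, -0.0002, 0.0303] [0.006, 0.0, 0.006]
45 [-0.037, -0.0002, 0.0348] [0.006, 0.0, 0.006]
```

>>> play_rows(targets=[{"dx":-0.0053,"dy":0,"dz":0.009,"rx":0,"ry":0,"rz":0},{"dx":-0.0116,"dy":0,"dz":0.0173,"rx":0,"ry":0,"rz":0},{"dx":-0.0191,"dy":0,"dz":0.0244,"rx":0,"ry":0,"rz":0},{"dx":-0.0277,"dy":0,"dz":0.0303,"rx":0,"ry":0,"rz":0},{"dx":-0.037,"dy":0,"dz":0.0348,"rx":0,"ry":0,"rz":0}])

```text
t: 7.2
ee_pos: [0.4851, 0.3996, 0.2287]
tcp_rot: [-1.568, -0.201, 0.18]
wrist_force: [9.5, -2.8, -2.5]
gripper_width: 0.0213
```

```bash
python3 arc.py 8 16 24 32 40
```

```text
t 7.2 ang 79.31 r 0.0501 Ftan -9.8 Frad -1.0 Fz -2.5 z 0.2287 w 0.0213
8 [-0.0089, 0.0002, 0.0028] [0.009, 0.001, 0.016]
16 [-0.0179, 0.0001, 0.0048] [0.009, 0.001, 0.016]
24 [-0.0271, -0.0001, 0.0056] [0.009, 0.001, 0.016]
32 [-0.0363, -0.0002, 0.005] [0.009, 0.001, 0.016]
40 [-0.0454, -0.0003, 0.0032] [0.009, 0.001, 0.016]
```

```bash
python3 arc.py 7 13 19 25 31
```

```text
t 7.2 ang 79.31 r 0.0501 Ftan -9.8 Frad -1.0 Fz -2.5 z 0.2287 w 0.0213
7 [-0.0077, 0.0002, 0.0025] [0.009, 0.001, 0.016]
13 [-0.0145, 0.0001, 0.0042] [0.009, 0.001, 0.016]
19 [-0.0213, 0.0, 0.0053] [0.009, 0.001, 0.016]
25 [-0.0282, -0.0001, 0.0056] [0.009, 0.001, 0.016]
31 [-0.0352, -0.0001, 0.0052] [0.009, 0.001, 0.016]
```

>>> play_rows(targets=[{"dx":-0.0077,"dy":0,"dz":0.0025,"rx":0.009,"ry":0,"rz":0.016},{"dx":-0.0145,"dy":0,"dz":0.0042,"rx":0.009,"ry":0,"rz":0.016},{"dx":-0.0213,"dy":0,"dz":0.0053,"rx":0.009,"ry":0,"rz":0.016},{"dx":-0.0282,"dy":0,"dz":0.0056,"rx":0.009,"ry":0,"rz":0.016},{"dx":-0.0352,"dy":0,"dz":0.0052,"rx":0.009,"ry":0,"rz":0.016}])

```text
t: 7.62
ee_pos: [0.4615, 0.3981, 0.2289]
tcp_rot: [-1.56, -0.198, 0.184]
wrist_force: [8.9, 2.4, -3.9]
gripper_width: 0.0214
```

```bash
python3 arc.py 7 13 19 25 31
```

```text
t 7.62 ang 106.62 r 0.0498 Ftan -9.3 Frad -0.2 Fz -3.9 z 0.2289 w 0.0214
7 [-0.008, 0.0004, -0.001] [-0.002, 0.002, 0.012]
13 [-0.0148, 0.0004, -0.0026] [-0.002, 0.002, 0.012]
19 [-0.0214, 0.0003, -0.0048] [-0.002, 0.002, 0.012]
25 [-0.0277, 0.0002, -0.0077] [-0.002, 0.002, 0.012]
31 [-0.0336, 0.0002, -0.0112] [-0.002, 0.002, 0.012]
```

>>> play_rows(targets=[{"dx":-0.008,"dy":0,"dz":-0.001,"rx":0,"ry":0,"rz":0.012},{"dx":-0.0148,"dy":0,"dz":-0.0026,"rx":0,"ry":0,"rz":0.012},{"dx":-0.0214,"dy":0,"dz":-0.0048,"rx":0,"ry":0,"rz":0.012},{"dx":-0.0277,"dy":0,"dz":-0.0077,"rx":0,"ry":0,"rz":0.012},{"dx":-0.0336,"dy":0,"dz":-0.0112,"rx":0,"ry":0,"rz":0.012}])

```text
t: 8.03
ee_pos: [0.4435, 0.3879, 0.2293]
tcp_rot: [-1.551, -0.201, 0.18]
wrist_force: [11.0, 10.9, -8.9]
gripper_width: 0.0217
```

```bash
python3 arc.py 7 13 19 25 31
```

```text
t 8.03 ang 130.75 r 0.0495 Ftan -15.4 Frad 1.1 Fz -8.9 z 0.2293 w 0.0217
7 [-0.0071, 0.001, -0.0038] [-0.012, 0.001, 0.019]
13 [-0.0127, 0.0008, -0.008] [-0.012, 0.001, 0.019]
19 [-0.0178, 0.0007, -0.0127] [-0.012, 0.001, 0.019]
25 [-0.0223, 0.0006, -0.0179] [-0.012, 0.001, 0.019]
31 [-0.0263, 0.0005, -0.0236] [-0.012, 0.001, 0.019]
```

>>> play_rows(targets=[{"dx":-0.0071,"dy":0.001,"dz":-0.0038,"rx":-0.012,"ry":0,"rz":0.019},{"dx":-0.009,"dy":0.001,"dz":-0.0052,"rx":-0.012,"ry":0,"rz":0.019},{"dx":-0.011,"dy":0.001,"dz":-0.0066,"rx":-0.012,"ry":0,"rz":0.019},{"dx":-0.0127,"dy":0.001,"dz":-0.008,"rx":-0.012,"ry":0,"rz":0.019}])

```text
t: 8.37
ee_pos: [0.4388, 0.3836, 0.2291]
tcp_rot: [-1.554, -0.198, 0.182]
wrist_force: [7.0, 8.6, -5.4]
gripper_width: 0.0213
```

```bash
python3 arc.py 7 10 13 16 19
```

```text
t 8.37 ang 138.12 r 0.0497 Ftan -11.1 Frad 0.6 Fz -5.4 z 0.2291 w 0.0213
7 [-0.0064, 0.0007, -0.0049] [-0.009, 0.001, 0.014]
10 [-0.009, 0.0006, -0.0073] [-0.009, 0.001, 0.014]
13 [-0.0114, 0.0006, -0.0098] [-0.009, 0.001, 0.014]
16 [-0.0137, 0.0005, -0.0124] [-0.009, 0.001, 0.014]
19 [-0.0158, 0.0005, -0.0151] [-0.009, 0.001, 0.014]
```

>>> play_rows(targets=[{"dx":-0.0064,"dy":0.0006,"dz":-0.0049,"rx":-0.009,"ry":0,"rz":0.014},{"dx":-0.009,"dy":0.0006,"dz":-0.0073,"rx":-0.009,"ry":0,"rz":0.014},{"dx":-0.0114,"dy":0.0006,"dz":-0.0098,"rx":-0.009,"ry":0,"rz":0.014},{"dx":-0.0137,"dy":0.0005,"dz":-0.0124,"rx":-0.009,"ry":0,"rz":0.014},{"dx":-0.0158,"dy":0.0005,"dz":-0.0151,"rx":-0.009,"ry":0,"rz":0.014}])

```text
t: 8.78
ee_pos: [0.4321, 0.374, 0.2291]
tcp_rot: [-1.552, -0.196, 0.183]
wrist_force: [4.4, 11.9, -5.6]
gripper_width: 0.0217
```

```bash
python3 arc.py 7 11 15 19 23
```

```text
t 8.78 ang 151.64 r 0.0496 Ftan -12.6 Frad 1.8 Fz -5.6 z 0.2291 w 0.0217
7 [-0.0051, 0.0007, -0.0063] [-0.012, -0.001, 0.012]
11 [-0.0077, 0.0006, -0.0101] [-0.012, -0.001, 0.012]
15 [-0.0099, 0.0005, -0.0142] [-0.012, -0.001, 0.012]
19 [-0.0119, 0.0005, -0.0183] [-0.012, -0.001, 0.012]
23 [-0.0136, 0.0004, -0.0227] [-0.012, -0.001, 0.012]
```

>>> play_rows(targets=[{"dx":-0.0051,"dy":0.0006,"dz":-0.0063,"rx":-0.012,"ry":0,"rz":0.012},{"dx":-0.0077,"dy":0.0006,"dz":-0.0101,"rx":-0.012,"ry":0,"rz":0.012},{"dx":-0.0099,"dy":0.0005,"dz":-0.0142,"rx":-0.012,"ry":0,"rz":0.012},{"dx":-0.0119,"dy":0.0005,"dz":-0.0183,"rx":-0.012,"ry":0,"rz":0.012},{"dx":-0.0136,"dy":0.0004,"dz":-0.0227,"rx":-0.012,"ry":0,"rz":0.012}])

```text
t: 9.2
ee_pos: [0.427, 0.3591, 0.229]
tcp_rot: [-1.553, -0.191, 0.185]
wrist_force: [0.2, 10.7, -3.6]
gripper_width: 0.0216
```

```bash
python3 arc.py 6 11 16 21 26
```

```text
t 9.2 ang 169.87 r 0.0496 Ftan -10.6 Frad 1.7 Fz -3.6 z 0.229 w 0.0216
6 [-0.0026, 0.0006, -0.0064] [-0.012, -0.002, 0.006]
11 [-0.0041, 0.0006, -0.012] [-0.012, -0.002, 0.006]
16 [-0.0052, 0.0005, -0.0177] [-0.012, -0.002, 0.006]
21 [-0.0057, 0.0005, -0.0234] [-0.012, -0.002, 0.006]
26 [-0.0058, 0.0004, -0.0292] [-0.012, -0.002, 0.006]
```

>>> play_rows(targets=[{"dx":-0.0026,"dy":0.0006,"dz":-0.0064,"rx":-0.012,"ry":0,"rz":0.006},{"dx":-0.0041,"dy":0.0006,"dz":-0.012,"rx":-0.012,"ry":0,"rz":0.006},{"dx":-0.0052,"dy":0.0005,"dz":-0.0177,"rx":-0.012,"ry":0,"rz":0.006},{"dx":-0.0057,"dy":0.0005,"dz":-0.0234,"rx":-0.012,"ry":0,"rz":0.006},{"dx":-0.0058,"dy":0.0004,"dz":-0.0292,"rx":-0.012,"ry":0,"rz":0.006}])

```text
t: 9.62
ee_pos: [0.4272, 0.3398, 0.2288]
tcp_rot: [-1.555, -0.187, 0.188]
wrist_force: [-3.1, 7.4, -0.6]
gripper_width: 0.0215
```

```bash
python3 arc.py 7 14 21 28 35
```

```text
t 9.62 ang -167.73 r 0.0497 Ftan -7.9 Frad 1.5 Fz -0.6 z 0.2288 w 0.0215
7 [0.0003, 0.0003, -0.0081] [-0.009, -0.004, 0.001]
14 [0.0016, 0.0003, -0.0161] [-0.009, -0.004, 0.001]
21 [0.0038, 0.0002, -0.0239] [-0.009, -0.004, 0.001]
28 [0.007, 0.0002, -0.0313] [-0.009, -0.004, 0.001]
35 [0.011, 0.0001, -0.0383] [-0.009, -0.004, 0.001]
```

>>> play_rows(targets=[{"dx":0.0003,"dy":0.0003,"dz":-0.0081,"rx":-0.009,"ry":-0.004,"rz":0},{"dx":0.0016,"dy":0.0003,"dz":-0.0161,"rx":-0.009,"ry":-0.004,"rz":0},{"dx":0.0038,"dy":0.0002,"dz":-0.0239,"rx":-0.009,"ry":-0.004,"rz":0},{"dx":0.007,"dy":0.0002,"dz":-0.0313,"rx":-0.009,"ry":-0.004,"rz":0},{"dx":0.011,"dy":0.0001,"dz":-0.0383,"rx":-0.009,"ry":-0.004,"rz":0}])

```text
t: 10.03
ee_pos: [0.441, 0.3146, 0.2285]
tcp_rot: [-1.56, -0.189, 0.191]
wrist_force: [-3.9, 2.9, 0.4]
gripper_width: 0.0215
```

```bash
python3 arc.py 7 14 21 28 35
```

```text
t 10.03 ang -134.19 r 0.0499 Ftan -4.9 Frad 0.6 Fz 0.4 z 0.2285 w 0.0215
7 [0.0049, 0.0, -0.0065] [-0.003, -0.0, -0.002]
14 [0.0104, -0.0, -0.0124] [-0.003, -0.0, -0.002]
21 [0.0165, -0.0, -0.0177] [-0.003, -0.0, -0.002]
28 [0.0233, -0.0, -0.0222] [-0.003, -0.0, -0.002]
35 [0.0305, -0.0001, -0.0258] [-0.003, -0.0, -0.002]
```

>>> play_rows(targets=[{"dx":0.0049,"dy":0,"dz":-0.0065,"rx":-0.003,"ry":0,"rz":-0.002},{"dx":0.0104,"dy":0,"dz":-0.0124,"rx":-0.003,"ry":0,"rz":-0.002},{"dx":0.0165,"dy":0,"dz":-0.0177,"rx":-0.003,"ry":0,"rz":-0.002},{"dx":0.0233,"dy":0,"dz":-0.0222,"rx":-0.003,"ry":0,"rz":-0.002},{"dx":0.0305,"dy":0,"dz":-0.0258,"rx":-0.003,"ry":0,"rz":-0.002}])

```text
t: 10.45
ee_pos: [0.4684, 0.3009, 0.2284]
tcp_rot: [-1.562, -0.19, 0.19]
wrist_force: [-3.2, 2.5, 1.8]
gripper_width: 0.0216
```

```bash
python3 arc.py 7 14 21 28 35
```

```text
t 10.45 ang -98.55 r 0.05 Ftan -3.6 Frad -2.0 Fz 1.8 z 0.2284 w 0.0216
7 [0.0078, -0.0001, -0.0022] [-0.0, -0.001, -0.0]
14 [0.0157, -0.0001, -0.0039] [-0.0, -0.001, -0.0]
21 [0.0238, -0.0001, -0.0046] [-0.0, -0.001, -0.0]
28 [0.0319, -0.0001, -0.0043] [-0.0, -0.001, -0.0]
35 [0.0399, -0.0001, -0.003] [-0.0, -0.001, -0.0]
```

>>> play_rows(targets=[{"dx":0.0078,"dy":0,"dz":-0.0022,"rx":0,"ry":0,"rz":0},{"dx":0.0157,"dy":0,"dz":-0.0039,"rx":0,"ry":0,"rz":0},{"dx":0.0238,"dy":0,"dz":-0.0046,"rx":0,"ry":0,"rz":0},{"dx":0.0319,"dy":0,"dz":-0.0043,"rx":0,"ry":0,"rz":0},{"dx":0.0399,"dy":0,"dz":-0.003,"rx":0,"ry":0,"rz":0}])

```text
t: 10.87
ee_pos: [0.4985, 0.3057, 0.2283]
tcp_rot: [-1.564, -0.189, 0.19]
wrist_force: [-3.4, 0.5, 1.6]
gripper_width: 0.0217
```

```bash
python3 arc.py 7 14 21 26 31
```

```text
t 10.87 ang -63.11 r 0.0502 Ftan -2.8 Frad -2.0 Fz 1.6 z 0.2283 w 0.0217
7 [0.0076, -0.0003, 0.0029] [0.001, -0.0, -0.001]
14 [0.015, -0.0003, 0.0062] [0.001, -0.0, -0.001]
21 [0.022, -0.0003, 0.0103] [0.001, -0.0, -0.001]
26 [0.0266, -0.0003, 0.0137] [0.001, -0.0, -0.001]
31 [0.031, -0.0003, 0.0175] [0.001, -0.0, -0.001]
```

>>> play_rows(targets=[{"dx":0.0076,"dy":0,"dz":0.0029,"rx":0,"ry":0,"rz":0},{"dx":0.015,"dy":0,"dz":0.0062,"rx":0,"ry":0,"rz":0},{"dx":0.022,"dy":0,"dz":0.0103,"rx":0,"ry":0,"rz":0},{"dx":0.0266,"dy":0,"dz":0.0137,"rx":0,"ry":0,"rz":0},{"dx":0.031,"dy":0,"dz":0.0175,"rx":0,"ry":0,"rz":0}])

```text
t: 11.28
ee_pos: [0.5185, 0.324, 0.2283]
tcp_rot: [-1.565, -0.19, 0.19]
wrist_force: [-1.8, -3.5, 2.5]
gripper_width: 0.0215
```

```bash
python3 arc.py 4 7 10 13 16
```

```text
t 11.28 ang -31.77 r 0.0502 Ftan -3.9 Frad 0.3 Fz 2.5 z 0.2283 w 0.0215
4 [0.0027, -0.0003, 0.0038] [0.003, -0.0, -0.001]
7 [0.0049, -0.0003, 0.0065] [0.003, -0.0, -0.001]
10 [0.007, -0.0003, 0.0093] [0.003, -0.0, -0.001]
13 [0.009, -0.0003, 0.0121] [0.003, -0.0, -0.001]
16 [0.0108, -0.0003, 0.0151] [0.003, -0.0, -0.001]
```

>>> play_rows(targets=[{"dx":0.0027,"dy":0,"dz":0.0038,"rx":0,"ry":0,"rz":0},{"dx":0.0049,"dy":0,"dz":0.0065,"rx":0,"ry":0,"rz":0},{"dx":0.007,"dy":0,"dz":0.0093,"rx":0,"ry":0,"rz":0},{"dx":0.009,"dy":0,"dz":0.0121,"rx":0,"ry":0,"rz":0},{"dx":0.0108,"dy":0,"dz":0.0151,"rx":0,"ry":0,"rz":0}])

```text
t: 11.7
ee_pos: [0.5241, 0.3368, 0.2283]
tcp_rot: [-1.565, -0.191, 0.19]
wrist_force: [-1.0, -3.5, 2.0]
gripper_width: 0.0213
```

```bash
python3 arc.py 1.5 3 4.5 6
```

```text
t 11.7 ang -15.71 r 0.0501 Ftan -3.6 Frad -0.0 Fz 2.0 z 0.2283 w 0.0213
1.5 [0.0003, -0.0002, 0.0018] [0.004, 0.0, 0.0]
3 [0.0011, -0.0002, 0.0034] [0.004, 0.0, 0.0]
4.5 [0.0019, -0.0002, 0.0049] [0.004, 0.0, 0.0]
6 [0.0026, -0.0002, 0.0065] [0.004, 0.0, 0.0]
```

>>> play_rows(targets=[{"dx":0.0003,"dy":0,"dz":0.0018,"rx":0,"ry":0,"rz":0},{"dx":0.0011,"dy":0,"dz":0.0034,"rx":0,"ry":0,"rz":0},{"dx":0.0019,"dy":0,"dz":0.0049,"rx":0,"ry":0,"rz":0}])

```text
t: 11.95
ee_pos: [0.5249, 0.3407, 0.2284]
tcp_rot: [-1.566, -0.191, 0.189]
wrist_force: [0.8, -4.6, 2.5]
gripper_width: 0.0213
```

```bash
python3 arc.py 1.5 3 4.5 6
```

```text
t 11.95 ang -11.14 r 0.05 Ftan -4.4 Frad 1.7 Fz 2.5 z 0.2284 w 0.0213
1.5 [0.0003, -0.0001, 0.0018] [0.004, 0.0, 0.001]
3 [0.001, -0.0001, 0.0034] [0.004, 0.0, 0.001]
4.5 [0.0016, -0.0001, 0.005] [0.004, 0.0, 0.001]
6 [0.0022, -0.0001, 0.0066] [0.004, 0.0, 0.001]
```

>>> play_rows(targets=[{"dx":0.0003,"dy":0,"dz":0.0018,"rx":0,"ry":0,"rz":0},{"dx":0.001,"dy":0,"dz":0.0034,"rx":0,"ry":0,"rz":0}])

```text
t: 12.12
ee_pos: [0.5252, 0.3434, 0.2285]
tcp_rot: [-1.566, -0.192, 0.188]
wrist_force: [0.5, -3.6, 1.1]
gripper_width: 0.0216
```

```bash
python3 arc.py 1.5 3 4.5 6
```

```text
t 12.12 ang -8.06 r 0.0499 Ftan -3.5 Frad 1.0 Fz 1.1 z 0.2285 w 0.0216
1.5 [0.0003, -0.0001, 0.0017] [0.005, 0.0, 0.002]
3 [0.0009, -0.0001, 0.0034] [0.005, 0.0, 0.002]
4.5 [0.0015, -0.0001, 0.005] [0.005, 0.0, 0.002]
6 [0.002, -0.0001, 0.0067] [0.005, 0.0, 0.002]
```

>>> play_rows(targets=[{"dx":0.0003,"dy":0,"dz":0.0017,"rx":0,"ry":0,"rz":0},{"dx":0.0009,"dy":0,"dz":0.0034,"rx":0,"ry":0,"rz":0}])

```text
t: 12.28
ee_pos: [0.5255, 0.3461, 0.2285]
tcp_rot: [-1.566, -0.192, 0.188]
wrist_force: [2.0, -4.2, 1.4]
gripper_width: 0.0213
```

```bash
python3 arc.py 1.5 3
```

```text
t 12.28 ang -4.97 r 0.0499 Ftan -4.0 Frad 2.3 Fz 1.4 z 0.2285 w 0.0213
1.5 [0.0003, -0.0001, 0.0017] [0.005, 0.0, 0.003]
3 [0.0008, -0.0001, 0.0034] [0.005, 0.0, 0.003]
```

>>> play_rows(targets=[{"dx":0.0003,"dy":0,"dz":0.0017,"rx":0,"ry":0,"rz":0},{"dx":0.0008,"dy":0,"dz":0.0034,"rx":0,"ry":0,"rz":0}])

```text
t: 12.45
ee_pos: [0.5256, 0.3488, 0.2285]
tcp_rot: [-1.566, -0.193, 0.188]
wrist_force: [1.7, -3.6, 0.7]
gripper_width: 0.0215
```

```bash
python3 arc.py 1.5 3
```

```text
t 12.45 ang -1.88 r 0.0499 Ftan -3.6 Frad 1.9 Fz 0.7 z 0.2285 w 0.0215
1.5 [0.0002, -0.0, 0.0017] [0.005, 0.0, 0.003]
3 [0.0006, -0.0, 0.0034] [0.005, 0.0, 0.003]
```

>>> play_rows(targets=[{"dx":0.0002,"dy":0,"dz":0.0017,"rx":0,"ry":0,"rz":0},{"dx":0.0006,"dy":0,"dz":0.0034,"rx":0,"ry":0,"rz":0}])

```text
t: 12.62
ee_pos: [0.5256, 0.3512, 0.2285]
tcp_rot: [-1.567, -0.193, 0.188]
wrist_force: [1.6, -6.1, 1.8]
gripper_width: 0.0215
```

```bash
python3 arc.py 1.5 3
```

```text
t 12.62 ang 0.94 r 0.0498 Ftan -6.2 Frad 1.5 Fz 1.8 z 0.2285 w 0.0215
1.5 [0.0002, -0.0, 0.0017] [0.006, 0.001, 0.004]
3 [0.0005, -0.0, 0.0034] [0.006, 0.001, 0.004]
```

Force is rising; smaller steps.

>>> play_rows(targets=[{"dx":0.0002,"dy":0,"dz":0.0015,"rx":0,"ry":0,"rz":0},{"dx":0.0002,"dy":0,"dz":0.0022,"rx":0,"ry":0,"rz":0}])

```text
t: 12.78
ee_pos: [0.5256, 0.352, 0.2285]
tcp_rot: [-1.57, -0.194, 0.188]
wrist_force: [2.1, -7.3, 2.9]
gripper_width: 0.0214
```

```bash
python3 arc.py 1.5 3
```

```text
t 12.78 ang 1.8 r 0.0498 Ftan -7.3 Frad 1.8 Fz 2.9 z 0.2285 w 0.0214
1.5 [0.0002, -0.0001, 0.0017] [0.01, 0.001, 0.003]
3 [0.0005, -0.0001, 0.0034] [0.01, 0.001, 0.003]
```

>>> play_rows(targets=[{"dx":0.0002,"dy":0,"dz":0.0017,"rx":0,"ry":0,"rz":0},{"dx":0.0003,"dy":0,"dz":0.0025,"rx":0,"ry":0,"rz":0},{"dx":0.0003,"dy":0,"dz":0.0025,"rx":0,"ry":0,"rz":0}])

```text
t: 13.03
ee_pos: [0.5256, 0.3525, 0.2284]
tcp_rot: [-1.573, -0.194, 0.189]
wrist_force: [2.0, -8.7, 2.5]
gripper_width: 0.0213
```

```bash
python3 arc.py 1.5 3
```

```text
t 13.03 ang 2.4 r 0.0498 Ftan -8.7 Frad 1.7 Fz 2.5 z 0.2284 w 0.0213
1.5 [0.0001, -0.0001, 0.0017] [0.014, 0.002, 0.003]
3 [0.0004, -0.0001, 0.0035] [0.014, 0.002, 0.003]
```

>>> play_rows(targets=[{"dx":0.0002,"dy":0,"dz":0.002,"rx":0,"ry":0,"rz":0},{"dx":0.0004,"dy":0,"dz":0.0045,"rx":0,"ry":0,"rz":0},{"dx":0.0004,"dy":0,"dz":0.0045,"rx":0,"ry":0,"rz":0}])

```text
t: 13.28
ee_pos: [0.5255, 0.3538, 0.2284]
tcp_rot: [-1.579, -0.195, 0.19]
wrist_force: [1.3, -11.0, 3.8]
gripper_width: 0.0217
```

```bash
python3 arc.py 1.5 3
```

```text
t 13.28 ang 3.87 r 0.0498 Ftan -11.1 Frad 0.6 Fz 3.8 z 0.2284 w 0.0217
1.5 [0.0001, -0.0001, 0.0017] [0.021, 0.003, 0.002]
3 [0.0004, -0.0002, 0.0035] [0.021, 0.003, 0.002]
```

>>> play_rows(targets=[{"dx":0.0002,"dy":0,"dz":0.003,"rx":0,"ry":0,"rz":0},{"dx":0.0004,"dy":0,"dz":0.0045,"rx":0,"ry":0,"rz":0},{"dx":0.0004,"dy":0,"dz":0.0045,"rx":0,"ry":0,"rz":0},{"dx":0.0004,"dy":0,"dz":0.0045,"rx":0,"ry":0,"rz":0},{"dx":0.0004,"dy":0,"dz":0.0045,"rx":0,"ry":0,"rz":0}])

```text
t: 13.7
ee_pos: [0.5254, 0.3545, 0.2284]
tcp_rot: [-1.585, -0.195, 0.19]
wrist_force: [1.9, -11.9, 3.3]
gripper_width: 0.0215
```

```bash
python3 arc.py 1.5 3;  python3 -c "
from h import *
import cv2
s=state();M=R.from_rotvec(s['tcp_rot']).as_matrix();print((s['ee_pos']+.06*M[:,1]).round(4))
cv2.imwrite('pics/w7.png',snapshot('wrist')[:,:,::-1])"; python3 arc.py
```

```text
t 13.7 ang 4.75 r 0.0498 Ftan -12.0 Frad 0.9 Fz 3.3 z 0.2284 w 0.0215
1.5 [0.0001, -0.0002, 0.0017] [0.029, 0.003, 0.0]
3 [0.0003, -0.0002, 0.0035] [0.029, 0.003, 0.0]
[0.5258 0.3532 0.1684]
t 13.75 ang 4.77 r 0.0499 Ftan -11.7 Frad 1.2 Fz 3.5 z 0.2284 w 0.0214
```

View pics/w7.png

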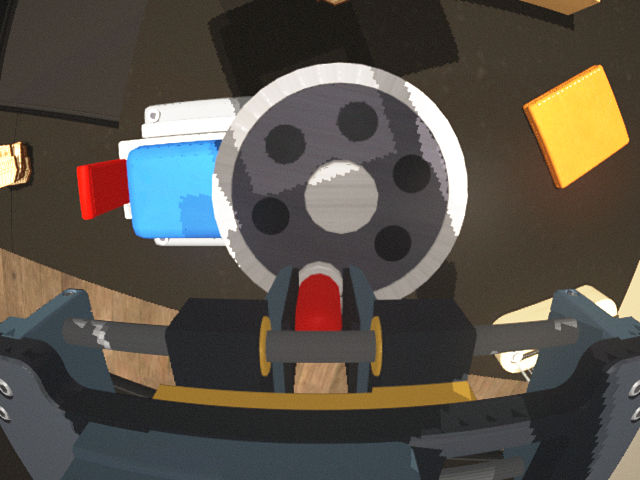

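>>> play_rows(targets=[{"dx":0,"dy":0,"dz":0,"rx":0,"ry":0,"rz":0},{"dx":0,"dy":0,"dz":0,"rx":0,"ry":0,"rz":0}])

```text
t: 13.92
ee_pos: [0.5255, 0.3535, 0.2284]
tcp_rot: [-1.586, -0.194, 0.19]
wrist_force: [1.1, -7.4, 2.5]
gripper_width: 0.0213
```

```bash
python3 arc.py
```

```text
t 13.92 ang 3.52 r 0.0498 Ftan -7.4 Frad 0.6 Fz 2.5 z 0.2284 w 0.0213
```

>>> play_rows(targets=[{"dx":0,"dy":0,"dz":0,"rx":0,"ry":0,"rz":0},{"dx":0,"dy":0,"dz":-0.001,"rx":0,"ry":0,"rz":0},{"dx":0,"dy":0,"dz":-0.001,"rx":0,"ry":0,"rz":0},{"dx":0,"dy":0,"dz":-0.001,"rx":0,"ry":0,"rz":0},{"dx":0,"dy":0,"dz":-0.001,"rx":0,"ry":0,"rz":0}], hand=-1)

```text
t: 14.33
ee_pos: [0.5255, 0.3535, 0.2284]
tcp_rot: [-1.585, -0.194, 0.191]
wrist_force: [0.6, 0.7, 0.6]
gripper_width: 0.0519
```

```bash
python3 arc.py; python3 -c "
from h import *
print(rel([*state()['ee_pos'][:2],.33],np.pi/2+YAW))
import cv2
cv2.imwrite('pics/w8.png',snapshot('wrist')[:,:,::-1])"
```

```text
t 14.33 ang 3.54 r 0.0498 Ftan 0.6 Frad 0.6 Fz 0.6 z 0.2284 w 0.0519
(array([-0.    , -0.1354, -0.0031]), array([ 0.029,  0.003, -0.   ]))
```

View pics/w8.png

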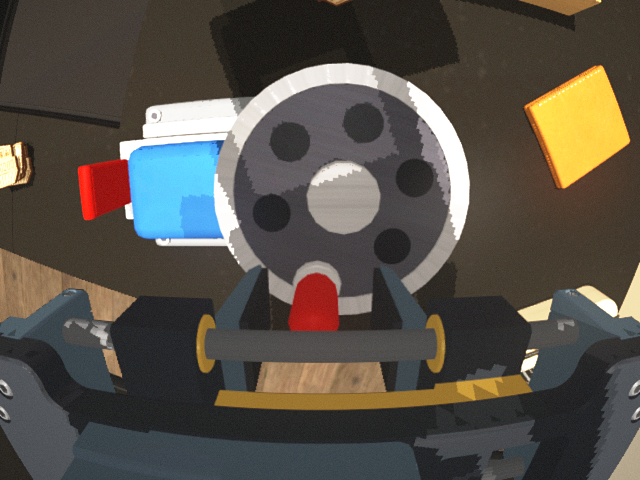

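>>> play_rows(targets=[{"dx":0,"dy":-0.02,"dz":0,"rx":0,"ry":0,"rz":0},{"dx":0,"dy":-0.05,"dz":-0.001,"rx":0,"ry":0,"rz":0},{"dx":0,"dy":-0.08,"dz":-0.002,"rx":0,"ry":0,"rz":0},{"dx":0,"dy":-0.11,"dz":-0.002,"rx":0.015,"ry":0,"rz":0},{"dx":0,"dy":-0.135,"dz":-0.003,"rx":0.029,"ry":0,"rz":0}])

```text
t: 14.8
ee_pos: [0.5255, 0.3542, 0.3314]
tcp_rot: [-1.561, -0.193, 0.192]
wrist_force: [0.0, 1.0, -0.5]
gripper_width: 0.0888
```

>>> play_rows(targets=[{"dx":0,"dy":-0.02,"dz":0,"rx":0,"ry":0,"rz":0},{"dx":0,"dy":-0.02,"dz":0,"rx":0,"ry":0,"rz":0},{"dx":0,"dy":-0.02,"dz":0,"rx":0,"ry":0,"rz":0},{"dx":0,"dy":-0.02,"dz":0,"rx":0,"ry":0,"rz":0}])

```text
t: 15.13
ee_pos: [0.5251, 0.3541, 0.3451]
tcp_rot: [-1.562, -0.192, 0.193]
wrist_force: [0.0, 0.0, 0.3]
gripper_width: 0.091
```

```bash
python3 -c "
from h import *
import cv2
c=calibration('wrist')
cv2.imwrite('pics/w9.png',snapshot('wrist')[:,:,::-1])
cv2.imwrite('pics/s9.png',cv2.resize(snapshot('scene')[130:260,230:370,::-1],None,fx=4.5,fy=4.5,interpolation=cv2.INTER_CUBIC))
np.save('c9.npy',c,allow_pickle=True)
s=state();print(s['t'],s['ee_pos'],s['gripper_width'])
H=np.array([.4757,.3504])
for a in (-4,-2,0,2,4,8): print(a,fpix(c,[*(H+.05*np.array([np.cos(np.radians(a)),np.sin(np.radians(a))])),.188]).round(1))
print(fpix(c,[*H,.145]))
"
```

```text
15.2333 [0.52506661 0.35401027 0.34460105] 0.09141377090878412
-4 [309.8 248. ]
-2 [312.2 248.7]
0 [314.6 249.3]
2 [317.  249.9]
4 [319.5 250.3]
8 [324.4 251. ]
[330.60505911 173.86994785]
```

View pics/w9.png

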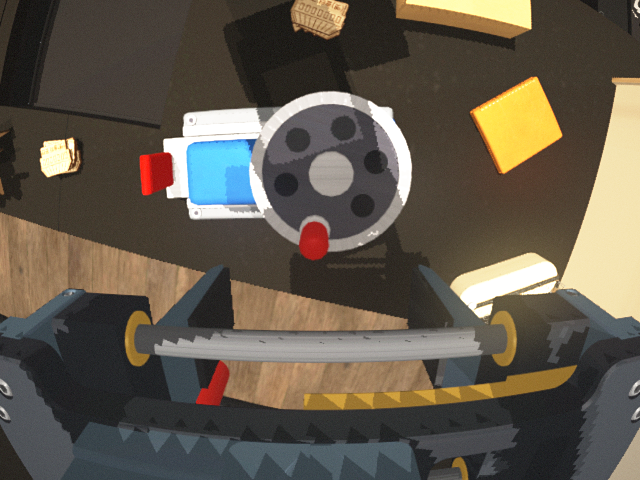

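View pics/s9.png

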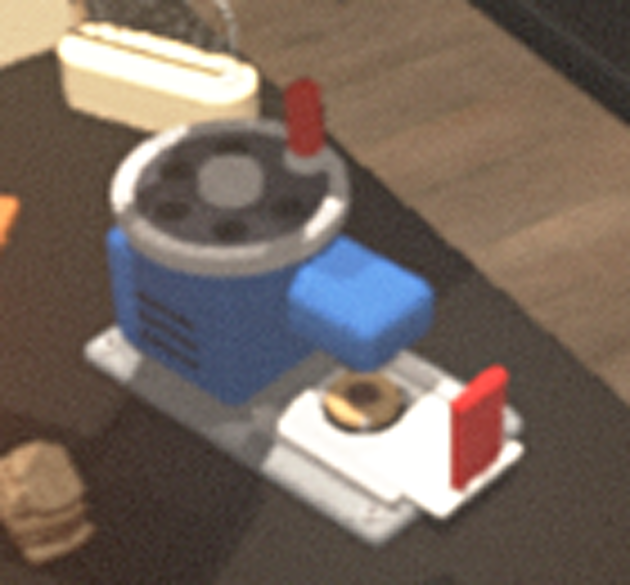

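```bash
python3 -c "
from h import *
S=calibration('scene')
sp=lambda u,v:((u+.5)/4.5-.5+230,(v+.5)/4.5-.5+130)
for n,u,v,z in [('tabR',503,370,.093),('tabL',460,403,.093),('badge',362,402,.03)]:
    P=atz(S,*sp(u,v),z);d=P[:2]-[X0,Y0];c,s=np.cos(YAW),np.sin(YAW);print(n,(c*d[0]+s*d[1]).round(4),(-s*d[0]+c*d[1]).round(4))
c=calibration('wrist')
for u,v in ((141,155),(147,195)):
    P=fe(c,u,v,.092);d=P[:2]-[X0,Y0];k,s=np.cos(YAW),np.sin(YAW);print((k*d[0]+s*d[1]).round(4),(-s*d[0]+k*d[1]).round(4))
import cv2
cv2.imwrite('pics/t9.png',snapshot('top')[:,:,::-1])
"
```

```text
tabR 0.0186 -0.144
tabL -0.0173 -0.1441
badge -0.0025 -0.0566
-0.0191 -0.1418
0.0217 -0.138
```

View pics/t9.png

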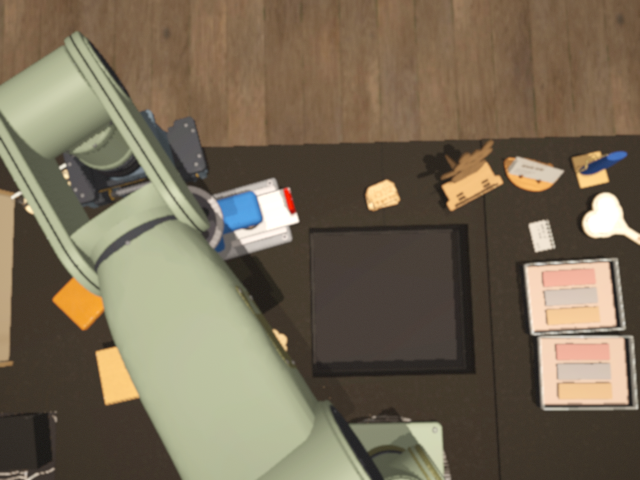

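```bash
python3 -c "
from bench import *
s=state();print(s['t'],s['wrist_force'],s['joint_velocities'].round(3) if hasattr(s['joint_velocities'],'round') else s['joint_velocities'])
print(job_done())"
```

```text
15.2833 [ 0.50552502 -0.2401415   0.32451866] [-0.002 -0.002 -0.007  0.002  0.002 -0.002]
the job is handed in; nothing more can be done
None
```

The badge is pressed and the job is handed in at about 15 s; `job_done` gives no verdict.

- **Slide:** I pushed the tab with closed fingers until it hit a hard end stop, about 18 N on the wrist. After the turn, the wrist camera puts the tab at y = -0.140 m on average. The scene camera disagrees slightly, reading -0.144 m; that is about twice the 2 mm calibration error, and I took the force stop as decisive. The badge sits under the die at about y = -0.057 m.
- **Turn:** I gripped the knob and turned it anticlockwise once round with the gripper kept at one orientation. Between 120 and 180 degrees, where the die presses, the readings were 9 to 15 N. The brief 15 N peak was above your 10 N guide figure but well under the 25 N limit. After that it dropped to about 3 to 4 N.
- **Stop:** The force rose about 8 degrees short of a full turn, within the stated range. I loaded it to about 12 N and the wheel held still. It sprang back about as expected from the wheel's twist stiffness.
- **After letting go:** I eased to about 7 N, opened the gripper and lifted clear. The knob stayed at the stop, at about 0 degrees world angle (it started at 8). The wrist force was near zero with nothing touching.
- **Not measured:** Button depth and die height were judged from the pictures and the completed turn. The button looks flush.
- **Bystanders:** Those visible in the last pictures look unmoved; the arm hid part of the top view.

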